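# Load a wear sample into the spring slide holder of a bench microscope

## Robot

A 6-joint arm with a two-finger parallel gripper is mounted at the origin on the work surface. World frame = base frame: x ahead of the robot, y to its left, z up, the work surface at z = 0. Lengths are in m, angles in rad, forces in N, time in s.
With the tool pointing down it reaches from about 0.25 to 0.775 m from the base axis. Payload 8.9 kg.
Tool frame: the origin (TCP) lies midway between the tips of the shut fingers; the grasp point (between the pads) lies 19 mm behind it (r.grasp_offset is the distance from the TCP to the grasp point, in m); z points along the fingers, y is the direction in which the jaws open and shut (so a half turn about z gives the same grasp; the last joint's range is limited). The gripper opens to 85 mm and grips with 20 to 120 N. Pads are 22 mm wide; open, the fingers measure 114 mm over their backs; the gripper's body (76 mm by 85 mm) begins 54 mm behind the grasp point. The pads swing forward as they close: fully open they stand 13 mm farther back than shut.
Start: joints at [1.045, 0.291, -0.153, 1.127, 0, 1.431], TCP at [0.198, 0.486, 0.231] pointing down, gripper open.
Joint ranges: [-2.52, 2.52], [-0.91, 1.74], [-1.3, 1.37], [-1.96, 2.02], [-1.52, 1.47], [-3.14, 3.14]. Speed limits (rad/s): [2.22, 2.22, 2.79, 3.14, 3.14, 3.14].

## Interface

Orientations are given as a rotation vector (axis times angle).
In Python, from plant import r gives the robot as it stands.
- The arm moves only by the tool step_arm, never from a script. Its argument "plan" is text: rows parted by semicolons, each of 6 numbers parted by spaces: the shift along the tool's x, y, z in cm, then the turn, a rotation vector about the tool's x, y, z in degrees. A call has 1 to 5 rows; each row shifts and turns the pose as measured when the row begins, along the tool's axes as they then stand; what a row does not reach is not made up. A row lasts 1/8 s, in which the tool goes at most 62.5 mm and 10.7 degrees, less where a joint would pass 70% of its speed; a pose out of reach is approached as far as the arm can. A call is refused whole if a number of a shift passes 6.25 or a number of a turn 10.7, either way. A call with a gripper value outside its range is refused whole. "fingers" is the gripper's target within -1 to 1 (shut at 1, half-way at 0, fully open at -1), set as the call begins (left out, the last holds). The fingers move at their own pace and stop on an object; "squeeze" is the grip in N (left out, the last holds). Time passes only in rows, so rows that do not move let the fingers close. It gives the time, the measured TCP pose, the force and the opening at its end, in the units of the state.
- r.get_state(): the state, without advancing time (a new reading comes with each control period).
- r.grab_frame(name): name is "scene" or "top" or "wrist"; returns a dict with "pixels" (420x560x3 uint8, blue, green, red), "range_z" (420x560 float32, m along the optical axis (not along the pixel's ray), 0 where there is no reading), "intrinsics" (3x3 intrinsics, pixels), "k1" (the pictures are not rectified: a ray, as slopes to the right and down, at radius r is drawn at 1 + k1 r^2 times it, then the intrinsics apply), "T" (4x4, takes a point from camera to world coordinates); the wrist camera has in their place "hand_eye" (4x4, takes a point from camera to tool coordinates, whose origin is the TCP and whose axes are the flange's). Camera axes: x right, y down, z forward; pixel columns grow to the right and rows downward; lengths in m; the calibration is good to about 2 mm. A picture is of the moment at which its call begins: read the wrist's pose just before it.
- r.finish_job(): hands the job in, once; it reports no verdict.
The state is a dict: "time_s": time; "joints": joint angles; "qvel": joint speeds; "joint_torque": joint torques, N m; "tool_pos": TCP position; "ee_rot": TCP orientation; "ft_force": force on the tool from outside, world axes, zero at the start; "wrist_torque": the same for the moment, N m; "grip_width": finger opening in m.
Only numpy, scipy, OpenCV 4.12 (cv2) and the standard library are available. Lean on these libraries where they do the work, as an engineer would, in place of code of your own. Each camera call takes 0.05 s, during which the arm holds its last target.

## Task

Take the slide with the amber sample out of the blue tray and load it into the slide holder on the microscope stage: push the sprung curved arm back with the corner of the slide, lower the slide flat onto the stage in front of the fixed edges, and slide it gently home by feel against both the end stop and the long edge before you let go, so that the arm is left holding it there. Only a few newtons are needed: press nothing hard and do not let the arm snap back. Leave the blue sample and everything else on the table as it is.

Things in the scene. Friction and masses are not known exactly. Their poses are not given: they have to be found in the camera images.
- amber_mid (a point): The slide to load: steel plate 26 (its x) x 76 (its y) x 6 mm, corners clipped at 45 degrees (8 mm legs), and in its middle an amber resin block with a brass section, 18 (x) x 30 (y) mm, standing 20 mm above the plate. 26 mm high in all, 95 to 160 g, same both ways round. This point is its centre, 13 mm above the underside; z up. It lies in the blue tray, long side about along the tray's y.
- blue: Same kind of slide with a blue resin block, in the other half of the tray; not to be disturbed. Origin at the centre of its underside.
- tray: Shallow blue tray, fixed, 176 mm (x) by 124 mm (y), floor 4 mm and rim 10 mm above the table. Origin at the centre of its underside. The two slides lie in it about 80 mm apart along x.
- scope: Bench microscope, fixed: white base 290 (x) x 220 (y) mm, black stage plate 130 (x) x 196 (y) mm, its top 44 mm above the table; steel column 28 mm thick, 360 mm high at x = +170, y = -78 mm; camera head and screen swung aside to y = -235 mm, lowest point 167 mm up. Origin on the table under the seat; axes as the seat's.
- seat (a point): Point on the stage's top face in the slide holder. Axes: x towards the fixed long edge, y towards the end stop, z up. A slide that is home lies flat, long side along y, its centre 13 mm above the stage at x = 0 and y from -7 to +7 mm, as the stop is set. Stage and edges rub (friction about 0.6): the arm alone will not pull a slide home.
- edge_face (a point): On the foot of the long edge's face, at x = +13, y = 0 mm from the seat. The edge is an aluminium bar along y, 12 mm wide and only 3.5 mm high: a level slide carried 5 to 7 mm above the stage passes over it. Edge, stop and arm must not be pressed with more than 15 N each.
- stop_range (a point): Middle of the end stop's range, at x = 0, y = +38 mm from the seat (fixed point, not the stop itself). The stop, a steel cross bar 12 mm wide and 3.5 mm high with a brass screw (9 mm high, at x = +19 mm, 24 mm beyond its face), is screwed fast with its face anywhere within 7 mm of this point along y. Its setting is not measured: see it, or feel for it with the slide.
- clip (a joint): Angle of the sprung curved steel arm about an upright pivot at x = +15, y = -64 mm from the seat. 0: sprung shut, as at the start; 0.07 to 0.33 (0.20 with the stop in mid-range): holding a slide that is home; 0.60: hard limit. The spring pushes the nose along (+x, +y) equally, towards the edges: 3.3 N at 0, 4.6 N at 0.20, 6.3 N at 0.45. The nose moves 38 mm per rad.
- nose (a point): Axis of the brass roller at the arm's tip, 7.5 mm above the stage. Roller upright, 8 mm across, from 1.5 to 13.5 mm above the stage, so a slide carried 5 to 7 mm above the stage meets it. It bears on the slide's clipped corner at the -x, -y end of the seat. Shut, it stands 5 mm along +x and 5 mm along +y from where it is at 0.20: an arriving slide pushes it back along (-x, -y).
- driver: Screwdriver, 190 mm, red handle, beside the tray; leave it.
- tape: Tape measure, 62 x 40 x 62 mm, black and yellow, beside the microscope base; leave it.
- socket: Steel socket, 26 mm across, 38 mm high, beside the microscope; leave it.
- oil: White oil bottle, 110 mm high, red cap; leave it.
- pliers: Pliers, 160 mm, red grips; leave them.
- tin: Small steel bowl, 64 mm across; leave it.
Not all that is in view belongs to the job. Leave any green or pink look-alike of the part that bears amber_mid alone.

How it is judged:
By the outcome, as a careful person would: the job done as asked, in the order asked, and still so for the second after the job is handed in, with the robot touching nothing.
It also fails if it takes over 48 s, if anything falls off the work surface, if the arm or the gripper's body presses on something with over 40 N, if the wrist force passes 120 N, or if a joint passes its speed limit or range.

## Working session

There is one attempt and no reset: what is moved stays moved. The work goes in short steps, Python scripts to look and compute and a tool call to move; the robot and the scene stay as the last step left them, time stands still between calls to the robot, and variables do not carry over. Pictures are saved under pics/ and viewed, and the job is handed in when it is done.

Besides the shell and the picture viewer there is one more tool, called by a JSON object that holds its "fn" and its "kwargs", one argument or row to a line. step_arm: Moves the arm, as the interface text tells. Its arguments: {"type":"object","properties":{"plan":{"type":"string"},"fingers":{"type":"number"},"squeeze":{"type":"number"}},"required":["plan"]}

```bash
ls; mkdir -p pics; cat > h.py <<'E'
import numpy as np, cv2
from plant import r
from scipy.spatial.transform import Rotation as R
def save(f,n): cv2.imwrite('pics/'+n+'.png',f['pixels'])
def rays(f,uv):
    K=np.array(f['intrinsics']);k1=float(f['k1'])
    D=np.array([k1,0,0,0,0.])
    return cv2.undistortPoints(np.array(uv,float).reshape(-1,1,2),K,D).reshape(-1,2)
def camT(f,s=None):
    if 'T' in f: return np.array(f['T'])
    T=np.eye(4);T[:3,:3]=R.from_rotvec(s['ee_rot']).as_matrix();T[:3,3]=s['tool_pos']
    return T@np.array(f['hand_eye'])
def onplane(f,uv,z,s=None):
    n=rays(f,uv);T=camT(f,s)
    d=np.c_[n,np.ones(len(n))]@T[:3,:3].T;o=T[:3,3]
    return o+d*((z-o[2])/d[:,2])[:,None]
def proj(f,P,s=None):
    T=np.linalg.inv(camT(f,s));p=np.atleast_2d(P)@T[:3,:3].T+T[:3,3]
    D=np.array([float(f['k1']),0,0,0,0.])
    return cv2.projectPoints(p,np.zeros(3),np.zeros(3),np.array(f['intrinsics']),D)[0].reshape(-1,2)
E
python3 - <<'E'
from h import *
s=r.get_state();print(s)
import pickle
d={}
for n in ['scene','top','wrist']:
    f=r.grab_frame(n);save(f,n+'0');d[n]=f
    print(n,f['k1'],f.get('T',f.get('hand_eye')),f['intrinsics'])
d['s']=s
pickle.dump(d,open('f0.pkl','wb'))
E
```

```text
pics
{'time_s': 0.0, 'joints': array([ 1.04468700e+00,  2.91267528e-01, -1.54084197e-01,  1.12671239e+00,
       -3.59452965e-06,  1.43147082e+00]), 'qvel': array([-2.00199515e-03, -9.42701049e-05, -1.60480375e-03, -1.49964685e-03,
        1.03249280e-03, -6.39308347e-04]), 'joint_torque': array([ 2.16318564e-03, -5.37148333e+01,  3.31371975e+01,  1.59734784e-02,
        1.34541306e-04,  6.85029761e-06]), 'tool_pos': array([0.19783284, 0.48584533, 0.23075466]), 'ee_rot': array([-6.03699477e-01, -3.08262349e+00,  1.88382063e-03]), 'ft_force': array([ 0.39901501, -0.44167437,  0.05367374]), 'wrist_torque': array([-0.00209518, -0.00131776,  0.04386836]), 'grip_width': 0.08562059575503873}
scene -0.036463866299758396 [[-0.88239968  0.31180697 -0.35234531  0.97926315]
 [ 0.47040124  0.5692655  -0.6742844   0.75235547]
 [-0.00966855 -0.76073201 -0.64899409  0.84517148]
 [ 0.          0.          0.          1.        ]] [[475.22841369   0.         278.39631403]
 [  0.         475.22841369 213.12327366]
 [  0.           0.           1.        ]]
top 0.049561894801860865 [[ 0.02317638 -0.99207591  0.12348375  0.41949384]
 [-0.99971031 -0.02219634  0.00930656 -0.03160488]
 [-0.00649192 -0.12366367 -0.99230295  1.33560907]
 [ 0.          0.          0.          1.        ]] [[494.85265223   0.         276.1350062 ]
 [  0.         494.85265223 209.0265775 ]
 [  0.           0.           1.        ]]
wrist -0.05181435570064581 [[ 6.04415780e-04 -9.54462440e-01 -2.98330496e-01  7.69436792e-02]
 [ 9.99999743e-01  4.62104020e-04  5.47562844e-04 -2.18855139e-04]
 [-3.84768447e-04 -2.98330750e-01  9.54462475e-01 -1.42833798e-01]
 [ 0.00000000e+00  0.00000000e+00  0.00000000e+00  1.00000000e+00]] [[289.7303586    0.         280.45135789]
 [  0.         289.7303586  209.09155772]
 [  0.           0.           1.        ]]
```

View pics/scene0.png

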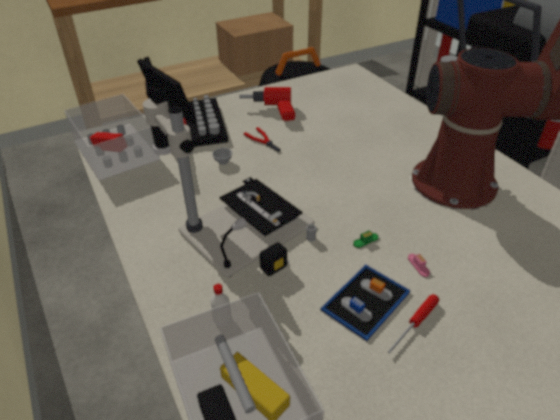

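View pics/top0.png

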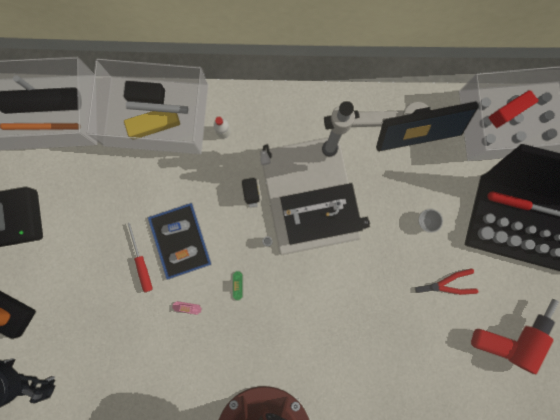

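View pics/wrist0.png

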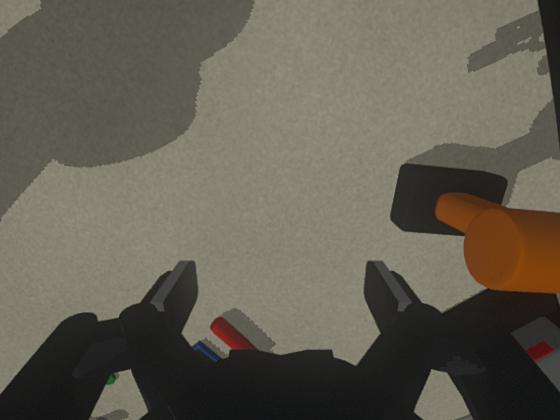

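The top view shows the tray around (180,240) with amber at about (183,255) and blue at (176,227). The stage is around (315,215), with its cross bar at (295,213). I'll zoom in on both.

```bash
python3 - <<'E'
from h import *
import pickle
d=pickle.load(open('f0.pkl','rb'))
f=d['top'];p=f['pixels']
a=cv2.resize(p[170:260,250:380],None,fx=6,fy=6,interpolation=cv2.INTER_CUBIC);cv2.imwrite('pics/topstage.png',a)
a=cv2.resize(p[195:325,120:260],None,fx=5,fy=4.6,interpolation=cv2.INTER_CUBIC);cv2.imwrite('pics/toptray.png',a)
f=d['scene'];p=f['pixels']
a=cv2.resize(p[165:280,180:330],None,fx=5,fy=5,interpolation=cv2.INTER_CUBIC);cv2.imwrite('pics/scstage.png',a)
E
```

```text
(no output)
```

View pics/topstage.png

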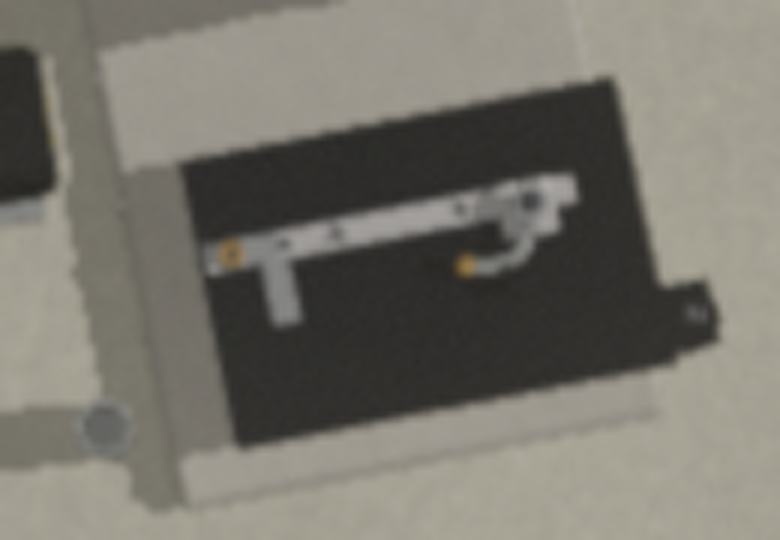

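View pics/toptray.png

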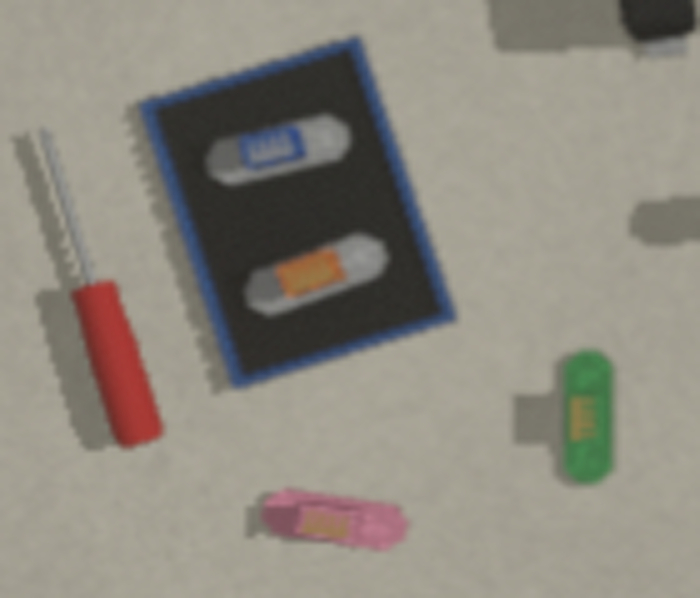

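View pics/scstage.png

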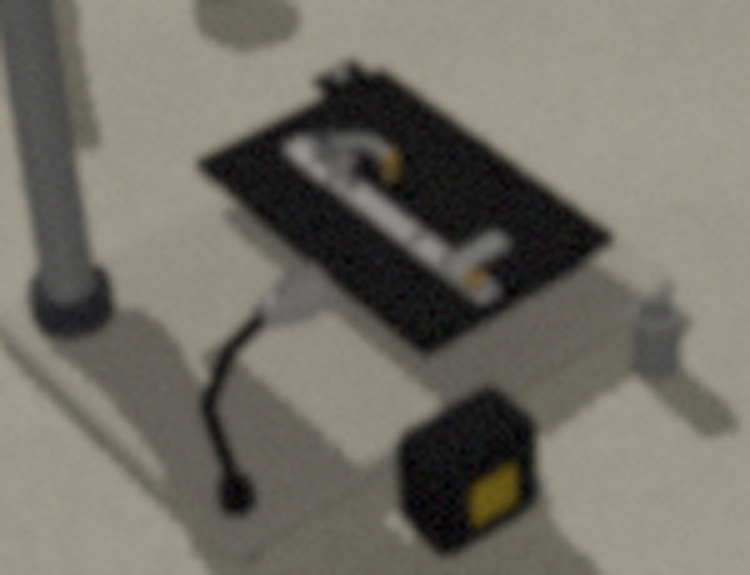

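The crops show the seat's long edge as a bar running left to right, with the brass screw at crop (230,254). The end stop's cross bar is at (280,290), the roller nose at (467,266) and the pivot at (530,200). Amber is the nearer slide in the tray. Next I'll work out coarse positions.

```bash
python3 - <<'E'
from h import *
import pickle
d=pickle.load(open('f0.pkl','rb'))
f=d['top']
tp=lambda u,v:(120+u/5-.4,195+v/4.6-.4)
st=lambda u,v:(250+u/6-.42,170+v/6-.42)
np.set_printoptions(precision=4,suppress=True)
print('amber top',onplane(f,[tp(310,272)],.030))
print('blue',onplane(f,[tp(271,147)],.030))
c=onplane(f,[tp(148,103),tp(358,40),tp(453,318),tp(238,384)],.010);print('tray',c,c.mean(0))
b=onplane(f,[tp(250,300),tp(385,248)],.010);print('slide ends',b)
c=onplane(f,[st(184,162),st(612,80),st(680,357),st(243,445)],.044);print('stage',c,c.mean(0))
v=c[0]-c[1];print('yaw y',np.degrees(np.arctan2(-v[0],v[1])));v=c[3]-c[2];print(np.degrees(np.arctan2(-v[0],v[1])))
print('screw',onplane(f,[st(231,254)],.053),'nose',onplane(f,[st(467,265)],.0575),'pivot',onplane(f,[st(531,202)],.055))
print('stop',onplane(f,[st(283,327),st(302,322),st(262,258),st(290,255)],.0475))
E
```

```text
amber top [[0.4581 0.2262 0.03  ]]
blue [[0.5292 0.2502 0.03  ]]
tray [[0.5552 0.3217 0.01  ]
 [0.5949 0.2107 0.01  ]
 [0.4339 0.1529 0.01  ]
 [0.3938 0.265  0.01  ]] [0.4944 0.2376 0.01  ]
slide ends [[0.4419 0.2612 0.01  ]
 [0.4734 0.1908 0.01  ]]
stage [[ 0.6136 -0.0296  0.044 ]
 [ 0.6542 -0.2171  0.044 ]
 [ 0.5326 -0.2472  0.044 ]
 [ 0.4899 -0.0579  0.044 ]] [ 0.5725 -0.1379  0.044 ]
yaw y 12.222200569887073
12.714564430538683
screw [[ 0.5722 -0.0509  0.053 ]] nose [[ 0.5692 -0.153   0.0575]] pivot [[ 0.5977 -0.1807  0.055 ]]
stop [[ 0.5414 -0.0743  0.0475]
 [ 0.5437 -0.0825  0.0475]
 [ 0.5714 -0.0646  0.0475]
 [ 0.573  -0.0768  0.0475]]
```

```bash
cat >> h.py <<'E'
def yaw_of(Rm): # world angle of tool y
    return np.degrees(np.arctan2(Rm[1,1],Rm[0,1]))
def downR(yaw):
    y=np.array([np.cos(np.radians(yaw)),np.sin(np.radians(yaw)),0]);z=np.array([0,0,-1.])
    return np.c_[np.cross(y,z),y,z]
def rows(s,pos,yaw,vmax=6.0,wmax=10,n=None):
    R0=R.from_rotvec(s['ee_rot']);p0=np.array(s['tool_pos']);pos=np.array(pos,float)
    R1=R.from_matrix(downR(yaw));rv=(R0.inv()*R1).as_rotvec()
    if n is None: n=max(1,int(np.ceil(max(np.linalg.norm(pos-p0)*100/vmax,np.degrees(np.linalg.norm(rv))/wmax))))
    for i in range(n):
        Ra=R0*R.from_rotvec(rv*i/n)
        t=Ra.inv().apply((pos-p0)/n)*100
        print(' '.join('%.2f'%v for v in t),' '.join('%.1f'%v for v in np.degrees(rv)/n))
def st():
    s=r.get_state();print('t %.2f'%s['time_s'],'pos',np.round(s['tool_pos'],4),'yaw %.2f'%yaw_of(R.from_rotvec(s['ee_rot']).as_matrix()),'tilt',np.round(R.from_rotvec(s['ee_rot']).as_matrix()[:2,2],4),'F',np.round(s['ft_force'],2),'w %.4f'%s['grip_width']);return s
E
python3 - <<'E'
from h import *
s=st();rows(s,[.458,.226,.15],24)
E
```

```text
t 0.15 pos [0.1979 0.4859 0.2309] yaw 67.84 tilt [-0.0005 -0.0008] F [ 0.47  0.7  -0.22] w 0.0851
-4.84 -2.04 1.16 -0.0 0.0 6.3
-5.04 -1.50 1.16 -0.0 0.0 6.3
-5.17 -0.94 1.16 -0.0 0.0 6.3
-5.24 -0.37 1.16 -0.0 0.0 6.3
-5.25 0.21 1.16 -0.0 0.0 6.3
-5.20 0.78 1.16 -0.0 0.0 6.3
-5.08 1.34 1.16 -0.0 0.0 6.3
```

{"fn": "step_arm", "kwargs": {
  "plan": "-4.84 -2.04 0.6 0 0 6.3; -5.04 -1.5 1 0 0 6.3; -5.17 -0.94 1.16 0 0 6.3; -5.24 -0.37 1.16 0 0 6.3; -5.25 0.21 1.16 0 0 6.3",
  "fingers": 0,
  "squeeze": 30
}}

```text
time_s: 0.78
tool_pos: [0.3858, 0.2967, 0.1786]
ee_rot: [-1.431, -2.797, -0.001]
ft_force: [0.9, 0.5, 0.1]
grip_width: 0.0423
```

```bash
python3 - <<'E'
from h import *
s=st();rows(s,[.458,.226,.15],24)
E
```

```text
t 0.78 pos [0.3858 0.2967 0.1786] yaw 35.79 tilt [0.0004 0.0008] F [0.92 0.48 0.11] w 0.0423
-4.98 0.86 1.43 0.0 -0.0 5.9
-4.87 1.37 1.43 0.0 -0.0 5.9
```

{"fn": "step_arm", "kwargs": {
  "plan": "-4.98 0.86 1.43 0 0 5.9; -4.87 1.37 1.43 0 0 5.9; 0 0 0 0 0 0"
}}

```text
time_s: 1.15
tool_pos: [0.4615, 0.2204, 0.1479]
ee_rot: [-1.728, -2.623, -0.0]
ft_force: [0.2, 1.0, 0.4]
grip_width: 0.0427
```

```bash
python3 - <<'E'
from h import *
import pickle
s=st();f=r.grab_frame('wrist');save(f,'wtray');pickle.dump((s,f),open('f1.pkl','wb'))
E
```

```text
t 1.15 pos [0.4615 0.2204 0.1479] yaw 23.26 tilt [-0.0003  0.0002] F [0.21 0.99 0.44] w 0.0427
```

View pics/wtray.png

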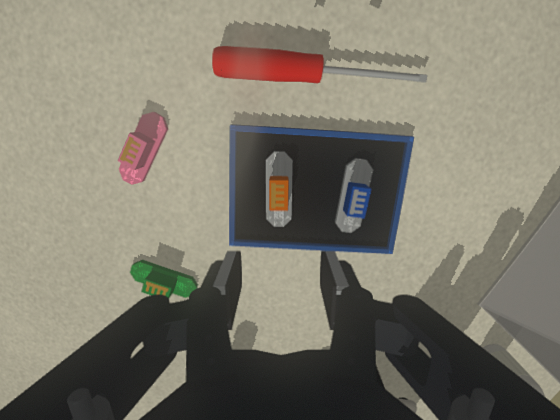

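The wrist view shows amber at about (279,190), blue at about (354,196), and the tray from (230,125) to (412,252). I'll locate the slide from the range image and the colour masks.

```bash
cat >> h.py <<'E'
def cloud(f,s,box):
    u0,v0,u1,v1=box
    uu,vv=np.meshgrid(np.arange(u0,u1),np.arange(v0,v1));uv=np.c_[uu.ravel(),vv.ravel()]
    z=f['range_z'][vv.ravel(),uu.ravel()];n=rays(f,uv);T=camT(f,s)
    P=(np.c_[n,np.ones(len(n))]*z[:,None])@T[:3,:3].T+T[:3,3]
    return uv,P,z>0
E
python3 - <<'E'
from h import *
import pickle
np.set_printoptions(precision=4,suppress=True)
s,f=pickle.load(open('f1.pkl','rb'))
uv,P,ok=cloud(f,s,(225,115,420,260))
hsv=cv2.cvtColor(f['pixels'],cv2.COLOR_BGR2HSV)[uv[:,1],uv[:,0]]
am=(hsv[:,0]>5)&(hsv[:,0]<25)&(hsv[:,1]>150)&(hsv[:,2]>90)
print('amber px',am.sum(),P[am&ok][:,2].mean(),np.percentile(P[am&ok][:,2],[5,50,95]))
a=cv2.resize(f['pixels'][140:245,250:390],None,fx=5,fy=5,interpolation=cv2.INTER_CUBIC);cv2.imwrite('pics/c1.png',a)
grey=(hsv[:,1]<40)&(hsv[:,2]>80)&(uv[:,0]<310)&(uv[:,0]>255)
print(np.percentile(P[grey][:,2],[5,25,50,75,95]))
zz=P[:,2]
for nm,m in (('top',(zz>.024)&(uv[:,0]<315)),('plate',(zz>.0075)&(zz<.0135)&(uv[:,0]<300)&(uv[:,0]>255)&(uv[:,1]>140)&(uv[:,1]<235))):
    q=P[m,:2];rc=cv2.minAreaRect((q*1000).astype(np.float32));print(nm,m.sum(),rc,q.mean(0),np.median(zz[m]))
m=(zz<.0065);print('floor',np.median(zz[m]),m.sum())
E
```

```text
amber px 625 0.02961508326048073 [0.0222 0.0304 0.0315]
[-0.0006  0.0003  0.0091  0.0104  0.0113]
top 821 ((437.40826416015625, 248.3968048095703), (35.058815002441406, 82.5482406616211), 23.47956085205078) [0.4502 0.2306] 0.03066105258764018
plate 1163 ((456.012939453125, 227.3292236328125), (25.66982078552246, 75.77291870117188), 22.825796127319336) [0.4547 0.2306] 0.010311252699019002
floor 0.004113539748122508 20435
```

View pics/c1.png

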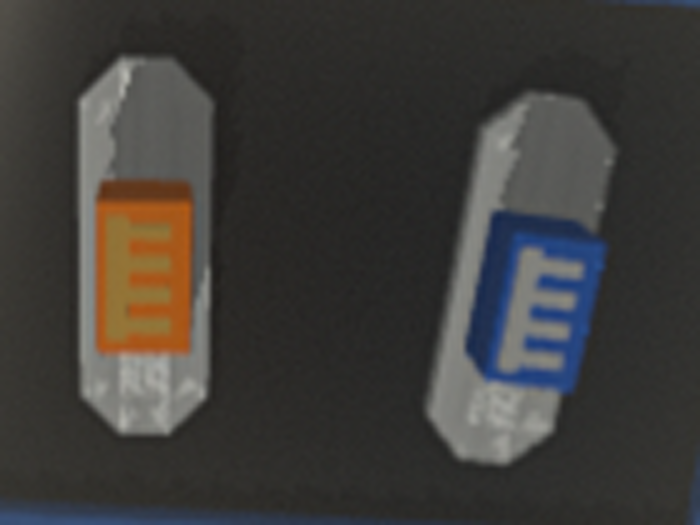

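```bash
python3 - <<'E'
from h import *
s=st();rows(s,[.456,.2273,.05],22.8,n=3)
E
```

```text
t 1.20 pos [0.4605 0.2216 0.1483] yaw 23.41 tilt [-0.0007  0.0008] F [-0.32 -0.95 -0.12] w 0.0426
0.23 -0.06 3.28 -0.0 -0.0 0.2
0.23 -0.06 3.28 -0.0 -0.0 0.2
0.23 -0.06 3.28 -0.0 -0.0 0.2
```

{"fn": "step_arm", "kwargs": {
  "plan": "0.23 -0.06 3.28 0 0 0.2; 0.23 -0.06 3.28 0 0 0.2; 0.23 -0.06 3.28 0 0 0.2; 0 0 0 0 0 0"
}}

```text
time_s: 1.7
tool_pos: [0.4541, 0.2308, 0.0492]
ee_rot: [-1.729, -2.622, -0.004]
ft_force: [0.2, 0.3, 0.3]
grip_width: 0.0429
```

```bash
python3 - <<'E'
from h import *
s=st();rows(s,[.456,.2273,.013],22.8,n=2)
f=r.grab_frame('wrist');save(f,'w2')
E
```

```text
t 1.70 pos [0.4541 0.2308 0.0492] yaw 23.19 tilt [0.0004 0.0024] F [0.24 0.26 0.28] w 0.0429
-0.20 0.02 1.81 0.0 -0.1 0.2
-0.20 0.02 1.81 0.0 -0.1 0.2
```

View pics/w2.png

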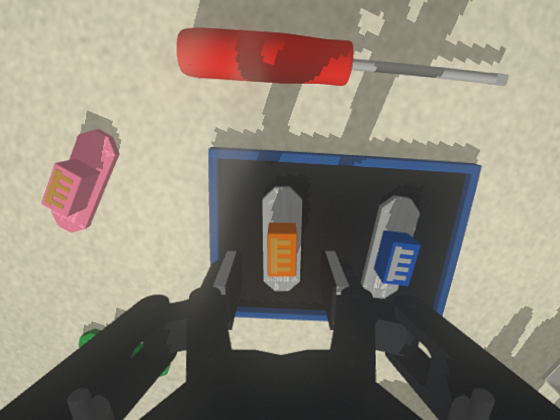

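The block lies between the open fingers, at about (282,250), and blue is clear of the right finger. Descending.

{"fn": "step_arm", "kwargs": {
  "plan": "-0.2 0.02 1.8 0 0 0.2; -0.2 0.02 1.4 0 0 0.2; 0 0 0.2 0 0 0; 0 0 0 0 0 0"
}}

```text
time_s: 2.25
tool_pos: [0.4604, 0.23, 0.0207]
ee_rot: [1.732, 2.615, 0.016]
ft_force: [0.1, -0.2, 0.4]
grip_width: 0.0426
```

```bash
python3 - <<'E'
from h import *
s=st();rows(s,[.456,.2273,.013],22.8,n=1)
f=r.grab_frame('wrist');save(f,'w3')
uv,P,ok=cloud(f,s,(225,150,320,330))
zz=P[:,2];hsv=cv2.cvtColor(f['pixels'],cv2.COLOR_BGR2HSV)[uv[:,1],uv[:,0]]
am=(hsv[:,0]>5)&(hsv[:,0]<25)&(hsv[:,1]>150)&(hsv[:,2]>90)&(zz>.027)&(zz<.034)
q=P[am,:2];print(cv2.minAreaRect((q*1000).astype(np.float32)),q.mean(0),np.median(zz[am]))
E
```

```text
t 2.25 pos [0.4604 0.23   0.0207] yaw 22.95 tilt [0.0097 0.0058] F [ 0.07 -0.25  0.39] w 0.0426
-0.08 -0.52 0.77 0.6 -0.1 0.1
((455.5193786621094, 227.88983154296875), (17.51347541809082, 29.622760772705078), 22.858522415161133) [0.45519798 0.22885119] 0.030265134078035244
```

View pics/w3.png

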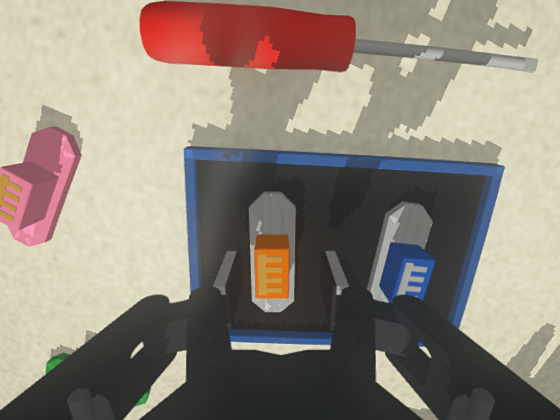

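{"fn": "step_arm", "kwargs": {
  "plan": "-0.1 -0.5 0.4 0.6 0 0; 0 0 0.3 0 0 0; 0 0 0 0 0 0"
}}

```text
time_s: 2.68
tool_pos: [0.4564, 0.2271, 0.0141]
ee_rot: [-1.735, -2.618, -0.003]
ft_force: [0.5, 0.2, 0.4]
grip_width: 0.0427
```

```bash
python3 - <<'E'
from h import *
s=st();rows(s,[.4557,.2277,.013],22.8,n=1)
E
```

```text
t 2.67 pos [0.4564 0.2271 0.0141] yaw 22.95 tilt [0.0004 0.0017] F [0.53 0.16 0.4 ] w 0.0427
0.08 -0.05 0.11 0.1 -0.1 0.1
```

{"fn": "step_arm", "kwargs": {
  "plan": "0.08 -0.05 0.1 0 0 0; 0 0 0 0 0 0; 0 0 0 0 0 0; 0 0 0 0 0 0",
  "fingers": 1,
  "squeeze": 30
}}

```text
time_s: 3.18
tool_pos: [0.4557, 0.2277, 0.0131]
ee_rot: [-1.735, -2.618, -0.003]
ft_force: [-0.0, -0.1, -0.9]
grip_width: 0.017
```

```bash
python3 - <<'E'
from h import *
s=st()
E
```

```text
t 3.17 pos [0.4557 0.2277 0.0131] yaw 22.94 tilt [0.0005 0.0018] F [-0.01 -0.13 -0.92] w 0.0170
```

Gripped, at 17 mm wide. I'll lift and carry it to a viewing pose beside the seat.

{"fn": "step_arm", "kwargs": {
  "plan": "0 0 -1.5 0 0 0; 0 0 -3 0 0 0; 0 0 -4 0 0 0; 0 0 -4 0 0 0; 0 0 -3.5 0 0 0"
}}

```text
time_s: 3.8
tool_pos: [0.4534, 0.2267, 0.179]
ee_rot: [-1.733, -2.616, 0.003]
ft_force: [0.5, 0.8, -1.8]
grip_width: 0.0173
```

```bash
python3 - <<'E'
from h import *
s=st();rows(s,[.584,-.19,.17],12.4,n=9)
E
```

```text
t 3.80 pos [0.4534 0.2267 0.179 ] yaw 22.95 tilt [-0.0038  0.0004] F [ 0.5   0.75 -1.79] w 0.0173
-4.83 -0.47 0.09 -0.0 -0.0 1.2
-4.84 -0.37 0.09 -0.0 -0.0 1.2
-4.84 -0.27 0.09 -0.0 -0.0 1.2
-4.85 -0.17 0.10 -0.0 -0.0 1.2
-4.85 -0.07 0.10 -0.0 -0.0 1.2
-4.85 0.03 0.10 -0.0 -0.0 1.2
-4.85 0.13 0.10 -0.0 -0.0 1.2
-4.85 0.23 0.10 -0.0 -0.0 1.2
-4.84 0.32 0.10 -0.0 -0.0 1.2
```

{"fn": "step_arm", "kwargs": {
  "plan": "-3.5 -0.3 0 0 0 1.2; -4.84 -0.37 0.05 0 0 1.2; -4.84 -0.27 0.1 0 0 1.2; -4.85 -0.17 0.1 0 0 1.2; -4.85 -0.07 0.1 0 0 1.2"
}}

```text
time_s: 4.42
tool_pos: [0.5256, 0.0056, 0.1844]
ee_rot: [1.863, 2.524, 0.011]
ft_force: [1.5, -0.3, -0.5]
grip_width: 0.0173
```

```bash
python3 - <<'E'
from h import *
s=st();rows(s,[.584,-.19,.17],12.4,n=5)
E
```

```text
t 4.42 pos [0.5256 0.0056 0.1844] yaw 17.15 tilt [0.0076 0.0031] F [ 1.47 -0.29 -0.49] w 0.0173
-4.08 -0.04 0.29 0.1 -0.0 1.0
-4.08 0.03 0.29 0.1 -0.0 1.0
-4.08 0.10 0.29 0.1 -0.0 1.0
-4.08 0.16 0.29 0.1 -0.0 1.0
-4.08 0.23 0.29 0.1 -0.0 1.0
```

{"fn": "step_arm", "kwargs": {
  "plan": "-4.08 0 0.25 0.1 0 1; -4.08 0 0.3 0.1 0 1; -4.08 0.1 0.3 0.1 0 1; -4.08 0.2 0.3 0 0 1; -3.7 0.2 0.2 0 0 1"
}}

```text
time_s: 5.05
tool_pos: [0.5836, -0.194, 0.176]
ee_rot: [1.977, 2.436, 0.007]
ft_force: [0.1, -0.1, -1.0]
grip_width: 0.0169
```

{"fn": "step_arm", "kwargs": {
  "plan": "0 0 0 0 0 0; 0 0 0 0 0 0"
}}

```text
time_s: 5.3
tool_pos: [0.5834, -0.196, 0.177]
ee_rot: [1.98, 2.433, 0.007]
ft_force: [-0.2, 0.2, -1.3]
grip_width: 0.0178
```

```bash
python3 - <<'E'
from h import *
import pickle
s=st();f=r.grab_frame('wrist');save(f,'wst');pickle.dump((s,f),open('f2.pkl','wb'))
E
```

```text
t 5.30 pos [ 0.5834 -0.196   0.177 ] yaw 11.72 tilt [0.0063 0.0007] F [-0.2   0.19 -1.31] w 0.0178
```

View pics/wst.png

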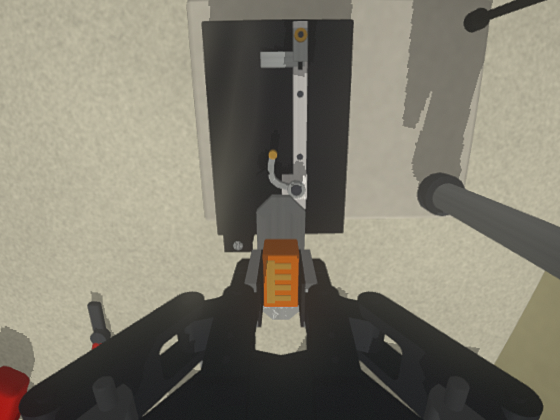

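The whole holder is in view. The screw is at (300,34), the stop bar at (261–292, 53–67), the edge bar at about (300,100), the nose at (273,155) and the pivot at (297,189). I'll zoom in.

```bash
python3 - <<'E'
from h import *
import pickle
s,f=pickle.load(open('f2.pkl','rb'))
a=cv2.resize(f['pixels'][15:115,235:335],None,fx=6,fy=6,interpolation=cv2.INTER_CUBIC);cv2.imwrite('pics/c2.png',a)
a=cv2.resize(f['pixels'][110:210,235:335],None,fx=6,fy=6,interpolation=cv2.INTER_CUBIC);cv2.imwrite('pics/c3.png',a)
a=cv2.resize(f['pixels'][185:330,220:340],None,fx=4,fy=4,interpolation=cv2.INTER_CUBIC);cv2.imwrite('pics/c4.png',a)
E
```

```text
(no output)
```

View pics/c2.png

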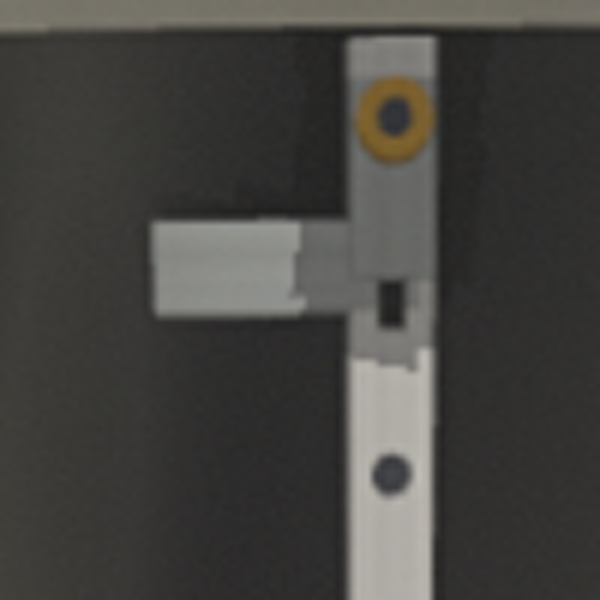

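View pics/c3.png

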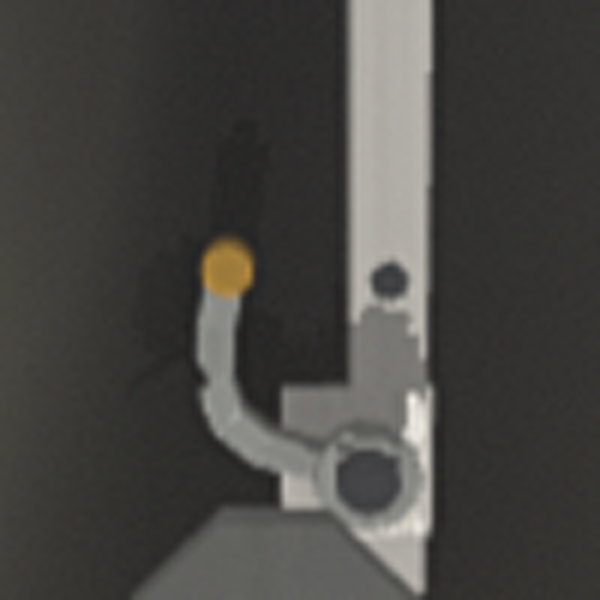

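View pics/c4.png

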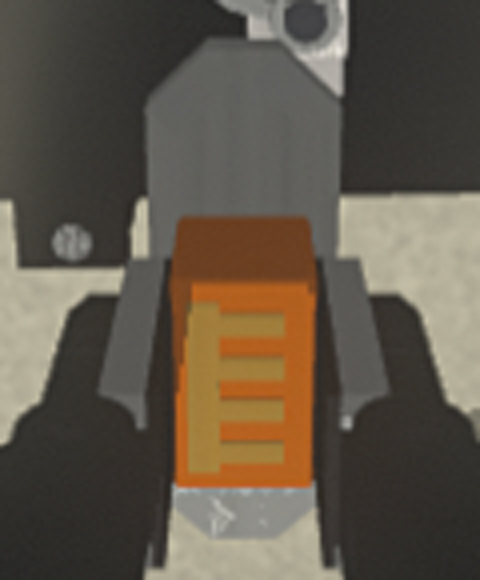

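```bash
python3 - <<'E'
from h import *
import pickle
np.set_printoptions(precision=4,suppress=True)
s,f=pickle.load(open('f2.pkl','rb'))
c2=lambda u,v:(235+u/6-.42,15+v/6-.42)
c3=lambda u,v:(235+u/6-.42,110+v/6-.42)
c4=lambda u,v:(220+u/4-.4,185+v/4-.4)
E=onplane(f,[c2(348,360),c2(346,560),c3(350,100),c3(351,300)],.0475,s)
print('edge face',E)
v=E[0]-E[-1];yaw=np.degrees(np.arctan2(-v[0],v[1]));print('yaw edge',yaw)
S=onplane(f,[c2(155,222),c2(151,222),c2(298,218),c2(155,315),c2(298,311)],.0475,s);print('stop',S)
v=S[2]-S[0];print('yaw stop x',np.degrees(np.arctan2(v[1],v[0])));v=S[4]-S[3];print(np.degrees(np.arctan2(v[1],v[0])))
st=onplane(f,[(203,22),(352,20),(217,232),(343,232)],.044,s);print('stage',st)
nose=onplane(f,[c3(227,266)],.0575,s)[0];piv=onplane(f,[c3(370,480)],.056,s)[0];scr=onplane(f,[c2(396,117)],.053,s)[0]
print('nose',nose,'piv',piv,'screw',scr)
uv,P,ok=cloud(f,s,(240,10,330,320));z=P[:,2]
for a,b in ((.04,.046),(.046,.05)):
    m=(z>a)&(z<b)&(uv[:,1]<180);print(a,m.sum(),np.median(z[m]))
T=np.linalg.inv(np.r_[np.c_[R.from_rotvec(s['ee_rot']).as_matrix(),s['tool_pos']],[[0,0,0,1]]])
Q=P@T[:3,:3].T+T[:3,3]  # tool coords
m=(uv[:,1]>190)&(uv[:,1]<245)&(abs(Q[:,2])<.012)
A=np.c_[Q[m][:,:2],np.ones(m.sum())];pl=np.linalg.lstsq(A,Q[m][:,2],rcond=None)[0];print('plate top plane in tool',pl,m.sum())
q=Q[m][:,:2]*1000;print('plate ext',q.min(0),q.max(0),cv2.minAreaRect(q.astype(np.float32)))
# corners via pixel at plate plane
m=(uv[:,1]>245)&(uv[:,1]<312)&(Q[:,2]<-.015)&(Q[:,2]>-.028)&(uv[:,0]>260)&(uv[:,0]<302)
q=Q[m][:,:2]*1000;print('block top',np.median(Q[m][:,2]),cv2.minAreaRect(q.astype(np.float32)))
E
```

```text
edge face [[ 0.5707 -0.0824  0.0475]
 [ 0.5764 -0.1096  0.0475]
 [ 0.5804 -0.125   0.0475]
 [ 0.5871 -0.1545  0.0475]]
yaw edge 12.755439773936201
stop [[ 0.54   -0.07    0.0475]
 [ 0.5394 -0.0702  0.0475]
 [ 0.5598 -0.0654  0.0475]
 [ 0.5423 -0.0822  0.0475]
 [ 0.5623 -0.0774  0.0475]]
yaw stop x 13.222667569847152
13.227240489091642
stage [[ 0.4875 -0.0561  0.044 ]
 [ 0.6108 -0.0287  0.044 ]
 [ 0.527  -0.2426  0.044 ]
 [ 0.6536 -0.2166  0.044 ]]
nose [ 0.5671 -0.152   0.0575] piv [ 0.5953 -0.1801  0.056 ] screw [ 0.5704 -0.0512  0.053 ]
0.04 11297 0.04425296445838306
0.046 2599 0.04783987582885296
plate top plane in tool [0.1023 0.005  0.0002] 2188
plate ext [ 10.3769 -13.6564] [37.7037 12.3702] ((24.03276824951172, -0.6697483062744141), (25.943397521972656, 27.302080154418945), 89.71282958984375)
block top -0.0172535535568811 ((-0.06919288635253906, -0.14787578582763672), (19.40007781982422, 30.337024688720703), 89.22645568847656)
```

```bash
python3 - <<'E'
from h import *
import pickle
np.set_printoptions(precision=4,suppress=True)
s,f=pickle.load(open('f2.pkl','rb'))
uv,P,ok=cloud(f,s,(240,10,330,330))
T=np.linalg.inv(np.r_[np.c_[R.from_rotvec(s['ee_rot']).as_matrix(),s['tool_pos']],[[0,0,0,1]]])
Q=P@T[:3,:3].T+T[:3,3]
hsv=cv2.cvtColor(f['pixels'],cv2.COLOR_BGR2HSV)[uv[:,1],uv[:,0]]
def fit(m,n):
    A=np.c_[Q[m][:,:2],np.ones(m.sum())];pl,res,_,_=np.linalg.lstsq(A,Q[m][:,2],rcond=None);print(n,pl,m.sum(),'rms',np.sqrt(res/m.sum()),Q[m].min(0),Q[m].max(0))
fit((uv[:,1]>260)&(uv[:,1]<303)&(uv[:,0]>268)&(uv[:,0]<294),'block')
fit((uv[:,1]>200)&(uv[:,1]<235)&(uv[:,0]>262)&(uv[:,0]<298),'plate front')
fit((uv[:,1]>310)&(uv[:,1]<318)&(uv[:,0]>270)&(uv[:,0]<290),'plate back')
m=(P[:,2]>.042)&(P[:,2]<.046)&(uv[:,1]<180)
A=np.c_[P[m][:,:2],np.ones(m.sum())];print('stage slope',np.linalg.lstsq(A,P[m][:,2],rcond=None)[0])
E
```

```text
block [-0.432   0.0264 -0.0177] 1050 rms [0.0058] [-0.0128 -0.0064 -0.1428] [ 0.0765  0.0058 -0.0152]
plate front [-1.0728 -0.0928  0.0308] 1190 rms [0.0105] [-0.002  -0.0178 -0.1428] [0.0765 0.0156 0.1328]
plate back [-1.2803 -0.0023 -0.0418] 133 rms [0.0019] [-0.0378 -0.0063 -0.1428] [0.0765 0.0046 0.0041]
stage slope [ 0.0004 -0.0005  0.044 ]
```

```bash
cat >> h.py <<'E'
def heldslope(f,s):
    # tilt of held slide in tool coords, robust
    uv,P,ok=cloud(f,s,(220,150,345,330))
    T=np.linalg.inv(np.r_[np.c_[R.from_rotvec(s['ee_rot']).as_matrix(),s['tool_pos']],[[0,0,0,1]]])
    Q=P@T[:3,:3].T+T[:3,3]
    for n,m in (('plate',ok&(uv[:,1]<246)&(abs(Q[:,2])<.009)&(Q[:,0]<.039)&(Q[:,0]>.017)&(abs(Q[:,1])<.013)),
                ('block',ok&(abs(Q[:,0])<.013)&(abs(Q[:,1])<.007)&(Q[:,2]<-.012)&(Q[:,2]>-.024)),
                ('back',ok&(Q[:,0]<-.02)&(abs(Q[:,1])<.008)&(abs(Q[:,2])<.01))):
        if m.sum()<20: print(n,'few',m.sum());continue
        for _ in range(4):
            A=np.c_[Q[m][:,:2],np.ones(m.sum())];pl=np.linalg.lstsq(A,Q[m][:,2],rcond=None)[0]
            e=abs(np.c_[Q[:,:2],np.ones(len(Q))]@pl-Q[:,2]);m=m&(e<.0012)
        q=Q[m]*1000;print(n,np.round(pl,4),m.sum(),'min',np.round(q.min(0),1),'max',np.round(q.max(0),1),np.round(np.array(cv2.minAreaRect(q[:,:2].astype(np.float32))[2]),1))
E
python3 - <<'E'
from h import *
import pickle
s,f=pickle.load(open('f2.pkl','rb'));heldslope(f,s)
E
```

```text
plate [0.0131 0.0026 0.0026] 1407 min [ 17.  -12.8   1.6] max [37.6 12.3  4.2] 1.0
block [ 0.0011  0.0257 -0.0173] 1254 min [-13.   -7.  -18.6] max [ 13.   7. -16.] 0.7
back [-0.0298  0.017   0.0018] 313 min [-39.2  -8.    1.6] max [-29.2   8.    4. ] 0.9
```

The slide sits level in the grip. The frame fit gives a seat yaw of about 12.6° and a stop face at y ≈ +43 mm. Next: a point above the start, up and toward (+x,+y) from home.

```bash
cat >> h.py <<'E'
YAW=12.6;U0=.5262;V0=-.2416
xh=np.array([np.cos(np.radians(YAW)),np.sin(np.radians(YAW))]);yh=np.array([-xh[1],xh[0]])
OFF=np.array([-.2,-.6]) # slide centre minus TCP in seat mm
def seat(s):
    p=s['tool_pos'];return np.array([(p[:2]@xh-U0)*1000+OFF[0],(p[:2]@yh-V0)*1000+OFF[1],(p[2]-.0091-.044)*1000])
def sst():
    s=st();F=s['ft_force'];print('   SLIDE seat mm',np.round(seat(s),2),'Fseat',np.round([F[:2]@xh,F[:2]@yh,F[2]],2));return s
def srows(s,t,n=None,yaw=YAW):
    x,y,z=np.array(t,float);u=U0+(x-OFF[0])/1000;v=V0+(y-OFF[1])/1000
    p=np.r_[u*xh+v*yh,.044+.0091+z/1000];rows(s,p,yaw,n=n)
E
python3 - <<'E'
from h import *
s=sst();srows(s,(8,14,50),n=3)
E
```

```text
t 5.35 pos [ 0.5835 -0.1959  0.177 ] yaw 11.74 tilt [0.0066 0.0003] F [-0.59 -0.26 -0.96] w 0.0171
   SLIDE seat mm [  0.31 -77.48 123.92] Fseat [-0.63 -0.13 -0.96]
3.06 0.19 2.46 0.1 0.0 -0.3
3.05 0.22 2.46 0.1 0.0 -0.3
3.05 0.24 2.46 0.1 0.0 -0.3
```

{"fn": "step_arm", "kwargs": {
  "plan": "3.06 0.2 2 0.15 0 -0.3; 3.05 0.2 2.4 0.15 0 -0.3; 3.05 0.25 2.4 0.1 0 -0.3; 0 0 0 0 0 0; 0 0 0 0 0 0"
}}

```text
time_s: 5.98
tool_pos: [0.5702, -0.0983, 0.1102]
ee_rot: [1.954, 2.456, -0.0]
ft_force: [0.3, -0.3, -1.3]
grip_width: 0.0176
```

```bash
python3 - <<'E'
from h import *
import pickle
s=sst();srows(s,(8,14,15),n=2)
f=r.grab_frame('wrist');save(f,'w5');pickle.dump((s,f),open('f3.pkl','wb'));heldslope(f,s)
E
```

```text
t 5.97 pos [ 0.5702 -0.0983  0.1102] yaw 12.99 tilt [ 0.0023 -0.002 ] F [ 0.29 -0.28 -1.3 ] w 0.0176
   SLIDE seat mm [ 8.59 20.66 57.07] Fseat [ 0.22 -0.34 -1.3 ]
-0.33 -0.04 2.10 0.1 0.1 0.2
-0.33 -0.03 2.10 0.1 0.1 0.2
plate [0.0181 0.0011 0.0024] 1399 min [ 17.1 -12.8   1.5] max [37.6 12.1  4.2] 90.0
block [ 0.0024  0.0301 -0.0173] 1246 min [-13.   -6.9 -18.6] max [ 13.    7.  -15.9] 0.8
back [-0.0255 -0.0089  0.0019] 311 min [-39.2  -8.    1.7] max [-29.1   7.5   4. ] 1.7
```

View pics/w5.png

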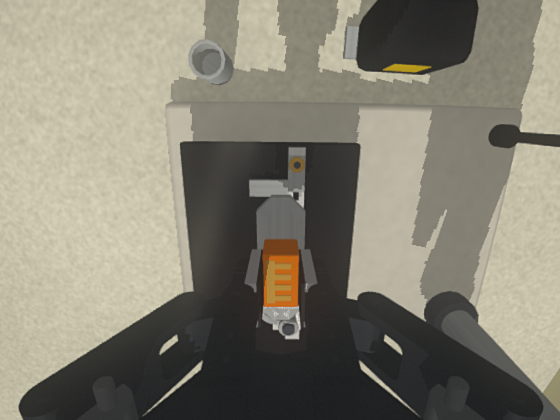

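```bash
python3 - <<'E'
from h import *
import pickle
s,f=pickle.load(open('f3.pkl','rb'))
a=cv2.resize(f['pixels'][140:230,235:335],None,fx=6,fy=6,interpolation=cv2.INTER_CUBIC);cv2.imwrite('pics/c5.png',a)
E
```

```text
(no output)
```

View pics/c5.png

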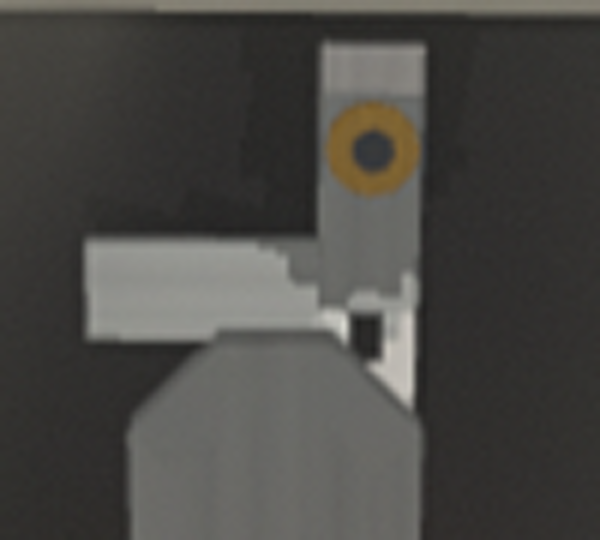

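{"fn": "step_arm", "kwargs": {
  "plan": "-0.33 -0.03 2 0.1 0.1 0.2; -0.33 -0.03 2 0.1 0.1 0.2; 0 0 0 0 0 0"
}}

```text
time_s: 6.4
tool_pos: [0.5731, -0.1073, 0.0721]
ee_rot: [1.965, 2.448, 0.002]
ft_force: [0.7, 0.7, -0.7]
grip_width: 0.0171
```

```bash
python3 - <<'E'
from h import *
s=sst();srows(s,(8,14,7),n=2)
E
```

```text
t 6.40 pos [ 0.5731 -0.1073  0.0721] yaw 12.47 tilt [ 0.0026 -0.0008] F [ 0.72  0.7  -0.72] w 0.0171
   SLIDE seat mm [ 9.53 11.28 19.  ] Fseat [ 0.86  0.52 -0.72]
0.14 -0.08 0.60 0.1 0.0 -0.1
0.14 -0.08 0.60 0.1 0.0 -0.1
```

```bash
python3 - <<'E'
from h import *
import pickle
s,f=pickle.load(open('f3.pkl','rb'))
c=lambda u,v:(235+u/6-.42,140+v/6-.42)
for n,p,z in (('screw',(373,150),.053),('stopface',(88,338),.0475),('stopface2',(200,336),.0475),('stopfar',(88,238),.0475),('edge?',(319,200),.0475),('edge out',(421,260),.0475)):
    w=onplane(f,[c(*p)],z,s)[0][:2];print(n,np.round([(w@xh-U0)*1000,(w@yh-V0)*1000],1))
E
```

```text
screw [19.2 67.5]
stopface [-14.7  43.4]
stopface2 [-1.1 43.7]
stopfar [-14.4  55.8]
edge? [13.2 60.6]
edge out [25.6 53.4]
```

{"fn": "step_arm", "kwargs": {
  "plan": "0.12 -0.08 0.6 0.1 0 -0.1; 0.12 -0.08 0.5 0 0 0; 0 0 0 0 0 0"
}}

```text
time_s: 6.78
tool_pos: [0.5722, -0.106, 0.0627]
ee_rot: [1.963, 2.448, 0.001]
ft_force: [-0.8, -0.2, -1.6]
grip_width: 0.0173
```

```bash
python3 - <<'E'
from h import *
s=sst();srows(s,(8,14,6.5),n=2)
E
```

```text
t 6.78 pos [ 0.5722 -0.106   0.0627] yaw 12.55 tilt [ 0.0037 -0.0021] F [-0.84 -0.17 -1.56] w 0.0173
   SLIDE seat mm [ 8.94 12.76  9.6 ] Fseat [-0.85  0.01 -1.56]
0.06 -0.05 0.15 0.1 0.1 -0.0
0.06 -0.05 0.15 0.1 0.1 -0.0
```

The second view agrees: stop face at y ≈ +43.5, edge at x ≈ 13.2. Lowering to carrying height.

{"fn": "step_arm", "kwargs": {
  "plan": "0.05 -0.04 0.2 0.2 0.1 0; 0 0 0.1 0 0 0; 0 0 0 0 0 0"
}}

```text
time_s: 7.15
tool_pos: [0.5722, -0.1055, 0.0601]
ee_rot: [1.964, 2.45, -0.001]
ft_force: [0.2, -0.2, -1.9]
grip_width: 0.0175
```

```bash
python3 - <<'E'
from h import *
s=sst();srows(s,(4,9.3,6.2),n=4);srows(s,(-2.5,3,6.2),n=6)
f=r.grab_frame('wrist');save(f,'w6')
E
```

```text
t 7.15 pos [ 0.5722 -0.1055  0.0601] yaw 12.56 tilt [ 0.0006 -0.0013] F [ 0.2  -0.17 -1.88] w 0.0175
   SLIDE seat mm [ 8.97 13.26  7.03] Fseat [ 0.16 -0.21 -1.88]
-0.10 -0.12 0.02 0.0 0.0 -0.0
-0.10 -0.12 0.02 0.0 0.0 -0.0
-0.10 -0.12 0.02 0.0 0.0 -0.0
-0.10 -0.12 0.02 0.0 0.0 -0.0
-0.17 -0.19 0.01 0.0 0.0 -0.0
-0.17 -0.19 0.01 0.0 0.0 -0.0
-0.17 -0.19 0.01 0.0 0.0 -0.0
-0.17 -0.19 0.01 0.0 0.0 -0.0
-0.17 -0.19 0.01 0.0 0.0 -0.0
-0.17 -0.19 0.01 0.0 0.0 -0.0
```

View pics/w6.png

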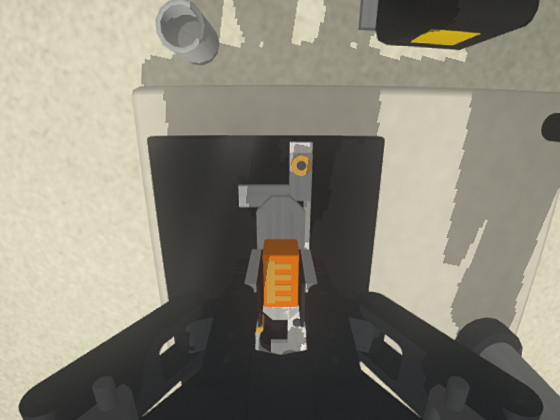

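The nose is at about (260,325), just off the slide's near-left chamfer. I'll push it back in small steps.

{"fn": "step_arm", "kwargs": {
  "plan": "-0.12 -0.14 0.08 0 0 0; -0.15 -0.17 0 0 0 0; 0 0 0 0 0 0"
}}

```text
time_s: 7.58
tool_pos: [0.5696, -0.1091, 0.0594]
ee_rot: [1.964, 2.45, -0.001]
ft_force: [-0.2, -0.8, -2.2]
grip_width: 0.0174
```

```bash
python3 - <<'E'
from h import *
s=sst();srows(s,(-2.5,3,6.2),n=4)
E
```

```text
t 7.58 pos [ 0.5696 -0.1091  0.0594] yaw 12.56 tilt [ 0.0007 -0.0014] F [-0.24 -0.75 -2.15] w 0.0174
   SLIDE seat mm [ 5.64 10.28  6.28] Fseat [-0.39 -0.69 -2.15]
-0.18 -0.20 0.00 0.0 0.0 -0.0
-0.18 -0.20 0.00 0.0 0.0 -0.0
-0.18 -0.20 0.00 0.0 0.0 -0.0
-0.18 -0.20 0.00 0.0 0.0 -0.0
```

{"fn": "step_arm", "kwargs": {
  "plan": "-0.18 -0.2 0 0 0 0; -0.18 -0.2 0 0 0 0; 0 0 0 0 0 0"
}}

```text
time_s: 7.95
tool_pos: [0.5667, -0.1128, 0.0594]
ee_rot: [1.964, 2.451, 0.002]
ft_force: [1.3, 3.0, -1.3]
grip_width: 0.0176
```

```bash
python3 - <<'E'
from h import *
s=sst();srows(s,(-2.5,3,6.2),n=3)
E
```

```text
t 7.95 pos [ 0.5667 -0.1128  0.0594] yaw 12.60 tilt [0.0018 0.0006] F [ 1.29  3.04 -1.33] w 0.0176
   SLIDE seat mm [2.01 7.25 6.35] Fseat [ 1.92  2.68 -1.33]
-0.14 -0.15 0.00 0.0 -0.0 -0.0
-0.14 -0.15 0.00 0.0 -0.0 -0.0
-0.14 -0.15 0.00 0.0 -0.0 -0.0
```

The nose is in contact, at about 3.3 N along (+x,+y) as expected.

{"fn": "step_arm", "kwargs": {
  "plan": "-0.15 -0.16 0 0 0 0; -0.15 -0.16 0 0 0 0; -0.1 -0.12 0 0 0 0; 0 0 0 0 0 0"
}}

```text
time_s: 8.45
tool_pos: [0.5633, -0.117, 0.0595]
ee_rot: [1.963, 2.452, 0.005]
ft_force: [2.3, 4.0, -1.2]
grip_width: 0.0174
```

```bash
python3 - <<'E'
from h import *
import pickle
s=sst();srows(s,(-2.5,3,6.2),n=1)
f=r.grab_frame('wrist');save(f,'w7');heldslope(f,s)
a=cv2.resize(f['pixels'][170:360,215:345],None,fx=4,fy=3.1,interpolation=cv2.INTER_CUBIC);cv2.imwrite('pics/w7c.png',a)
E
```

```text
t 8.45 pos [ 0.5633 -0.117   0.0595] yaw 12.65 tilt [0.0024 0.0023] F [ 2.35  4.   -1.19] w 0.0174
   SLIDE seat mm [-2.21  3.91  6.39] Fseat [ 3.17  3.39 -1.19]
-0.09 -0.03 0.02 0.2 -0.1 0.1
plate [ 0.012  -0.0036  0.0025] 1406 min [ 17.  -13.    1.5] max [37.9 12.2  4.1] 89.8
block [ 0.0038  0.0196 -0.0173] 1252 min [-13.   -7.  -18.6] max [ 13.    7.  -16.1] 0.6
back [-0.0176  0.004   0.0023] 331 min [-46.4  -7.9   1.7] max [-29.   8.   4.] 88.9
```

View pics/w7c.png

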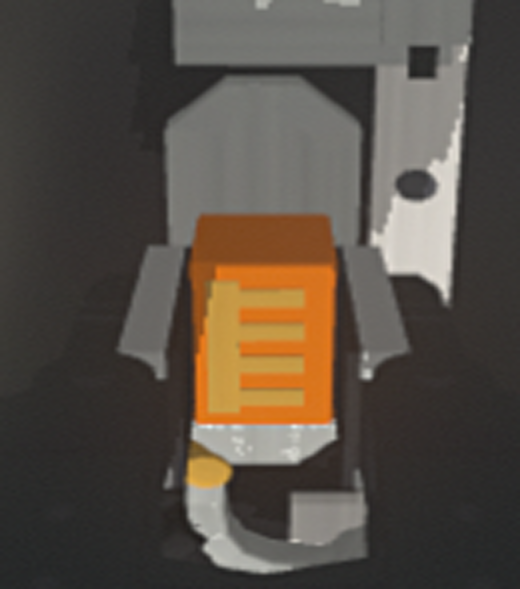

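The roller, at crop (210,470), bears on the chamfer, with visible gaps to both the stop and the edge. Lowering.

{"fn": "step_arm", "kwargs": {
  "plan": "-0.07 -0.04 0.18 0 0 0; -0.01 -0.01 0.18 0 0 0; 0 0 0.1 0 0 0; 0 0 0 0 0 0"
}}

```text
time_s: 9.0
tool_pos: [0.5636, -0.1181, 0.0548]
ee_rot: [1.962, 2.452, 0.006]
ft_force: [2.1, 3.6, -1.5]
grip_width: 0.0173
```

```bash
python3 - <<'E'
from h import *
s=sst();srows(s,(-2.3,3.2,0),n=1)
E
```

```text
t 9.00 pos [ 0.5636 -0.1181  0.0548] yaw 12.66 tilt [0.0035 0.0019] F [ 2.07  3.65 -1.5 ] w 0.0173
   SLIDE seat mm [-2.1   2.75  1.7 ] Fseat [ 2.81  3.11 -1.5 ]
0.04 -0.02 0.17 0.2 -0.1 0.1
```

{"fn": "step_arm", "kwargs": {
  "plan": "0 0 0.08 0.2 -0.1 0; 0 0 0.04 0 0 0; 0 0 0 0 0 0"
}}

```text
time_s: 9.38
tool_pos: [0.5638, -0.1182, 0.0536]
ee_rot: [1.962, 2.452, -0.001]
ft_force: [2.4, 4.2, -0.6]
grip_width: 0.017
```

```bash
python3 - <<'E'
from h import *
s=sst()
E
```

```text
t 9.38 pos [ 0.5638 -0.1182  0.0536] yaw 12.66 tilt [ 0.0006 -0.0009] F [ 2.35  4.16 -0.62] w 0.0170
   SLIDE seat mm [-1.92  2.7   0.5 ] Fseat [ 3.2   3.54 -0.62]
```

{"fn": "step_arm", "kwargs": {
  "plan": "0 0 0.04 0 0 0; 0 0 0.03 0 0 0; 0 0 0 0 0 0"
}}

```text
time_s: 9.75
tool_pos: [0.5639, -0.1182, 0.0531]
ee_rot: [1.962, 2.452, -0.0]
ft_force: [2.4, 3.7, -0.5]
grip_width: 0.0171
```

```bash
python3 - <<'E'
from h import *
s=sst()
E
```

```text
t 9.75 pos [ 0.5639 -0.1182  0.0531] yaw 12.66 tilt [ 0.0008 -0.001 ] F [ 2.45  3.7  -0.49] w 0.0171
   SLIDE seat mm [-1.87  2.61 -0.04] Fseat [ 3.19  3.08 -0.49]
```

{"fn": "step_arm", "kwargs": {
  "plan": "0 0 0.04 0 0 0; 0 0 0 0 0 0"
}}

```text
time_s: 10.0
tool_pos: [0.5639, -0.1182, 0.0531]
ee_rot: [1.962, 2.452, -0.0]
ft_force: [1.9, 4.2, -0.6]
grip_width: 0.0173
```

```bash
python3 - <<'E'
from h import *
s=sst()
E
```

```text
t 10.00 pos [ 0.5639 -0.1182  0.0531] yaw 12.66 tilt [ 0.001  -0.0011] F [ 1.91  4.18 -0.6 ] w 0.0173
   SLIDE seat mm [-1.87  2.6   0.01] Fseat [ 2.77  3.66 -0.6 ]
```

{"fn": "step_arm", "kwargs": {
  "plan": "0 0 0.1 0 0 0"
}}

```text
time_s: 10.12
tool_pos: [0.5639, -0.1182, 0.053]
ee_rot: [1.962, 2.451, -0.0]
ft_force: [-3.7, 6.1, 20.9]
grip_width: 0.0173
```

```bash
python3 - <<'E'
from h import *
s=sst()
E
```

```text
t 10.12 pos [ 0.5639 -0.1182  0.053 ] yaw 12.66 tilt [ 0.0013 -0.0013] F [-3.73  6.11 20.9 ] w 0.0173
   SLIDE seat mm [-1.83  2.58 -0.1 ] Fseat [-2.3   6.78 20.9 ]
```

The stage is solid, about 22 N per mm of commanded push, so I'll relax at once and use tiny steps from here.

{"fn": "step_arm", "kwargs": {
  "plan": "0 0 0 0 0 0; 0 0 0 0 0 0"
}}

```text
time_s: 10.38
tool_pos: [0.564, -0.1182, 0.0531]
ee_rot: [1.962, 2.451, -0.0]
ft_force: [1.3, 3.8, -0.4]
grip_width: 0.0174
```

```bash
python3 - <<'E'
from h import *
s=sst()
E
```

```text
t 10.38 pos [ 0.564  -0.1182  0.0531] yaw 12.66 tilt [ 0.0015 -0.0013] F [ 1.32  3.82 -0.35] w 0.0174
   SLIDE seat mm [-1.82  2.6  -0.02] Fseat [ 2.12  3.44 -0.35]
```

{"fn": "step_arm", "kwargs": {
  "plan": "0.12 0.05 0 0 0 0; 0.05 0.04 0 0 0 0"
}}

```text
time_s: 10.62
tool_pos: [0.5648, -0.117, 0.0531]
ee_rot: [1.961, 2.45, -0.001]
ft_force: [0.5, 3.7, 1.4]
grip_width: 0.0175
```

```bash
sed -i "s/return s$/print('   tq',np.round(s['wrist_torque'],3));return s/" h.py; grep -n "tq" h.py; python3 - <<'E'
from h import *
s=sst()
E
```

```text
35:    s=r.get_state();print('t %.2f'%s['time_s'],'pos',np.round(s['tool_pos'],4),'yaw %.2f'%yaw_of(R.from_rotvec(s['ee_rot']).as_matrix()),'tilt',np.round(R.from_rotvec(s['ee_rot']).as_matrix()[:2,2],4),'F',np.round(s['ft_force'],2),'w %.4f'%s['grip_width']);print('   tq',np.round(s['wrist_torque'],3));return s
61:    s=st();F=s['ft_force'];print('   SLIDE seat mm',np.round(seat(s),2),'Fseat',np.round([F[:2]@xh,F[:2]@yh,F[2]],2));print('   tq',np.round(s['wrist_torque'],3));return s
t 10.62 pos [ 0.5648 -0.117   0.0531] yaw 12.64 tilt [ 0.0019 -0.0025] F [0.45 3.73 1.38] w 0.0175
   tq [ 0.515 -0.25   0.148]
   SLIDE seat mm [-0.74  3.65  0.01] Fseat [1.26 3.54 1.38]
   tq [ 0.515 -0.25   0.148]
```

{"fn": "step_arm", "kwargs": {
  "plan": "0.08 0 0 0 0 0; 0.04 0 0 0 0 0"
}}

```text
time_s: 10.88
tool_pos: [0.565, -0.1161, 0.0532]
ee_rot: [1.961, 2.449, -0.001]
ft_force: [2.0, 1.6, 0.4]
grip_width: 0.0169
```

```bash
python3 - <<'E'
from h import *
s=sst()
E
```

```text
t 10.88 pos [ 0.565  -0.1161  0.0532] yaw 12.63 tilt [ 0.0026 -0.0032] F [2.04 1.56 0.41] w 0.0169
   tq [ 0.513 -0.597  0.169]
   SLIDE seat mm [-0.36  4.47  0.08] Fseat [2.33 1.08 0.41]
   tq [ 0.513 -0.597  0.169]
```

{"fn": "step_arm", "kwargs": {
  "plan": "0.05 -0.02 0 0 0 0; 0.04 -0.01 0 0 0 0"
}}

```text
time_s: 11.12
tool_pos: [0.5648, -0.1153, 0.0532]
ee_rot: [1.961, 2.449, -0.001]
ft_force: [2.7, 1.1, 0.5]
grip_width: 0.0171
```

```bash
python3 - <<'E'
from h import *
s=sst()
E
```

```text
t 11.12 pos [ 0.5648 -0.1153  0.0532] yaw 12.64 tilt [ 0.0032 -0.0034] F [2.65 1.07 0.46] w 0.0171
   tq [ 0.241 -0.683  0.092]
   SLIDE seat mm [-0.38  5.26  0.1 ] Fseat [2.82 0.46 0.46]
   tq [ 0.241 -0.683  0.092]
```

{"fn": "step_arm", "kwargs": {
  "plan": "0.04 0 0 0.05 0.1 0; 0.03 0 0 0.05 0.1 0"
}}

```text
time_s: 11.38
tool_pos: [0.5648, -0.1153, 0.0532]
ee_rot: [1.963, 2.451, -0.001]
ft_force: [3.7, -0.1, -0.7]
grip_width: 0.0175
```

```bash
python3 - <<'E'
from h import *
s=sst();srows(s,(-.3,5.5,0),n=1)
E
```

```text
t 11.38 pos [ 0.5648 -0.1153  0.0532] yaw 12.62 tilt [ 0.0008 -0.0016] F [ 3.68 -0.13 -0.72] w 0.0175
   tq [-0.08  -0.72   0.105]
   SLIDE seat mm [-0.38  5.3   0.1 ] Fseat [ 3.56 -0.93 -0.72]
   tq [-0.08  -0.72   0.105]
0.02 0.01 0.01 0.0 0.1 0.0
```

{"fn": "step_arm", "kwargs": {
  "plan": "0.04 0 0 0 0 0; 0.04 0 0 0 0 0"
}}

```text
time_s: 11.62
tool_pos: [0.5648, -0.1153, 0.0532]
ee_rot: [1.963, 2.449, -0.003]
ft_force: [3.7, -1.4, -1.6]
grip_width: 0.0174
```

```bash
python3 - <<'E'
from h import *
s=sst()
E
```

```text
t 11.62 pos [ 0.5648 -0.1153  0.0532] yaw 12.58 tilt [ 0.001  -0.0029] F [ 3.69 -1.45 -1.62] w 0.0174
   tq [-0.468 -0.677  0.171]
   SLIDE seat mm [-0.34  5.3   0.14] Fseat [ 3.28 -2.22 -1.62]
   tq [-0.468 -0.677  0.171]
```

y has stalled at 5.30 mm with the reaction rising: that is the stop. Next I'll feel for the long edge in +x.

{"fn": "step_arm", "kwargs": {
  "plan": "0.01 0.03 0.01 0 0.1 0; 0.01 0.03 0 0 0 0"
}}

```text
time_s: 11.88
tool_pos: [0.5648, -0.1153, 0.0532]
ee_rot: [1.964, 2.451, -0.002]
ft_force: [1.2, -1.9, 1.1]
grip_width: 0.0172
```

```bash
python3 - <<'E'
from h import *
s=sst()
E
```

```text
t 11.88 pos [ 0.5648 -0.1153  0.0532] yaw 12.57 tilt [-0.0003 -0.0017] F [ 1.2  -1.89  1.13] w 0.0172
   tq [-0.491 -0.26   0.158]
   SLIDE seat mm [-0.3   5.31  0.09] Fseat [ 0.76 -2.11  1.13]
   tq [-0.491 -0.26   0.158]
```

{"fn": "step_arm", "kwargs": {
  "plan": "0 0.05 0 0 0 0; 0 0.04 0 0 0 0"
}}

```text
time_s: 12.12
tool_pos: [0.5649, -0.1152, 0.0532]
ee_rot: [-1.965, -2.451, 0.005]
ft_force: [0.7, -2.9, 3.3]
grip_width: 0.0171
```

```bash
python3 - <<'E'
from h import *
s=sst()
E
```

```text
t 12.12 pos [ 0.5649 -0.1152  0.0532] yaw 12.56 tilt [-0.0019 -0.0023] F [ 0.69 -2.93  3.3 ] w 0.0171
   tq [-0.51   0.095  0.225]
   SLIDE seat mm [-0.22  5.3   0.06] Fseat [ 0.03 -3.    3.3 ]
   tq [-0.51   0.095  0.225]
```

{"fn": "step_arm", "kwargs": {
  "plan": "0 0.05 -0.01 -0.05 0 0; 0 0.05 0 -0.05 0 0"
}}

```text
time_s: 12.38
tool_pos: [0.565, -0.1152, 0.0531]
ee_rot: [-1.965, -2.451, 0.005]
ft_force: [-3.4, -4.1, 4.9]
grip_width: 0.0171
```

```bash
python3 - <<'E'
from h import *
s=sst();srows(s,(0,5.3,0),n=1)
E
```

```text
t 12.38 pos [ 0.565  -0.1152  0.0531] yaw 12.55 tilt [-0.002  -0.0024] F [-3.37 -4.13  4.86] w 0.0171
   tq [-0.749  0.567  0.208]
   SLIDE seat mm [-0.18  5.31  0.  ] Fseat [-4.19 -3.29  4.86]
   tq [-0.749  0.567  0.208]
-0.00 0.02 0.00 -0.1 0.1 -0.1
```

That resistance could still be friction from the stop and stage loads. I'll relax y and z, then push x again.

{"fn": "step_arm", "kwargs": {
  "plan": "-0.02 0 -0.02 -0.05 0 0; 0 0.03 -0.01 0 0 0"
}}

```text
time_s: 12.62
tool_pos: [0.565, -0.1152, 0.0532]
ee_rot: [-1.965, -2.451, 0.004]
ft_force: [-1.7, -3.1, 2.0]
grip_width: 0.0173
```

```bash
python3 - <<'E'
from h import *
s=sst()
E
```

```text
t 12.62 pos [ 0.565  -0.1152  0.0532] yaw 12.55 tilt [-0.0017 -0.0018] F [-1.66 -3.12  2.01] w 0.0173
   tq [-0.721  0.395  0.278]
   SLIDE seat mm [-0.14  5.33  0.06] Fseat [-2.3  -2.69  2.01]
   tq [-0.721  0.395  0.278]
```

{"fn": "step_arm", "kwargs": {
  "plan": "-0.04 0.02 -0.02 0 0 0; -0.02 0.04 -0.01 0 0 0"
}}

```text
time_s: 12.88
tool_pos: [0.5651, -0.1152, 0.0531]
ee_rot: [-1.964, -2.45, 0.004]
ft_force: [-1.9, -1.6, 0.9]
grip_width: 0.0172
```

```bash
python3 - <<'E'
from h import *
s=sst()
f=r.grab_frame('wrist');save(f,'w8')
a=cv2.resize(f['pixels'][170:360,215:345],None,fx=4,fy=3.1,interpolation=cv2.INTER_CUBIC);cv2.imwrite('pics/w8c.png',a)
E
```

```text
t 12.88 pos [ 0.5651 -0.1152  0.0531] yaw 12.56 tilt [-0.0028 -0.0009] F [-1.93 -1.62  0.88] w 0.0172
   tq [-0.453  0.457  0.182]
   SLIDE seat mm [ 0.01  5.3  -0.01] Fseat [-2.24 -1.16  0.88]
   tq [-0.453  0.457  0.182]
```

View pics/w8c.png

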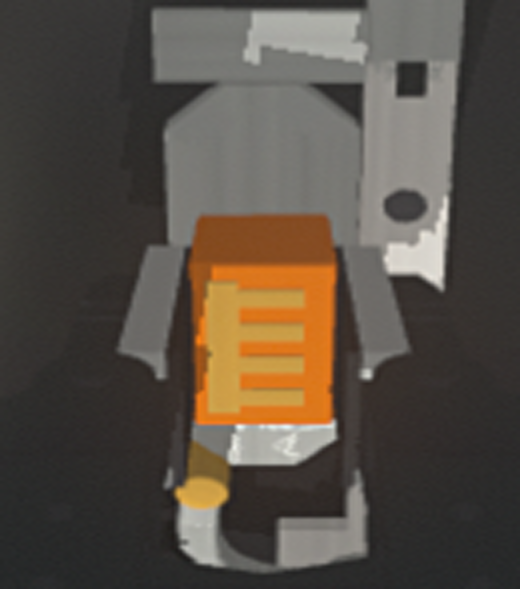

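The slide is against the stop bar, at crop v≈82. The gap to the edge at u≈362 is a hair or nothing. I'll keep easing +x.

{"fn": "step_arm", "kwargs": {
  "plan": "-0.01 0.05 -0.01 0 0 0; 0 0.05 0 0 0 0"
}}

```text
time_s: 13.18
tool_pos: [0.5656, -0.1151, 0.0531]
ee_rot: [-1.964, -2.449, 0.005]
ft_force: [-4.9, -3.6, 4.4]
grip_width: 0.0169
```

```bash
python3 - <<'E'
from h import *
s=sst()
E
```

```text
t 13.18 pos [ 0.5656 -0.1151  0.0531] yaw 12.55 tilt [-0.0041 -0.001 ] F [-4.9  -3.57  4.44] w 0.0169
   tq [-0.727  1.118  0.213]
   SLIDE seat mm [0.44 5.31 0.01] Fseat [-5.56 -2.41  4.44]
   tq [-0.727  1.118  0.213]
```

{"fn": "step_arm", "kwargs": {
  "plan": "-0.02 0.02 -0.02 -0.1 0 0; 0 0.04 0 -0.05 0 0"
}}

```text
time_s: 13.42
tool_pos: [0.5656, -0.1151, 0.0531]
ee_rot: [-1.964, -2.449, 0.003]
ft_force: [-4.9, -3.0, 3.2]
grip_width: 0.0172
```

```bash
python3 - <<'E'
from h import *
s=sst()
E
```

```text
t 13.43 pos [ 0.5656 -0.1151  0.0531] yaw 12.54 tilt [-0.0027 -0.0003] F [-4.86 -3.02  3.19] w 0.0172
   tq [-0.689  1.052  0.197]
   SLIDE seat mm [ 0.46  5.29 -0.01] Fseat [-5.4  -1.89  3.19]
   tq [-0.689  1.052  0.197]
```

{"fn": "step_arm", "kwargs": {
  "plan": "-0.03 0.03 -0.02 0 0 0; -0.02 0.04 -0.01 0 0 0"
}}

```text
time_s: 13.68
tool_pos: [0.5657, -0.1151, 0.0531]
ee_rot: [-1.963, -2.448, 0.004]
ft_force: [-5.7, -2.3, 2.0]
grip_width: 0.0173
```

```bash
python3 - <<'E'
from h import *
s=sst()
E
```

```text
t 13.68 pos [ 0.5657 -0.1151  0.0531] yaw 12.55 tilt [-0.0041  0.0003] F [-5.7  -2.31  1.99] w 0.0173
   tq [-0.383  1.113  0.133]
   SLIDE seat mm [0.54 5.29 0.05] Fseat [-6.07 -1.01  1.99]
   tq [-0.383  1.113  0.133]
```

x holds at about +0.5 mm while Fx goes beyond what friction could supply, so that is the edge. I'll check the fit in the image.

```bash
python3 - <<'E'
from h import *
import pickle
s=sst()
f=r.grab_frame('wrist');save(f,'w9');heldslope(f,s);pickle.dump((s,f),open('f9.pkl','wb'))
a=cv2.resize(f['pixels'][180:280,240:340],None,fx=6,fy=6,interpolation=cv2.INTER_CUBIC);cv2.imwrite('pics/w9c.png',a)
E
```

```text
t 13.68 pos [ 0.5657 -0.1151  0.0531] yaw 12.55 tilt [-0.0041  0.0003] F [-5.7  -2.31  1.99] w 0.0173
   tq [-0.383  1.113  0.133]
   SLIDE seat mm [0.54 5.29 0.05] Fseat [-6.07 -1.01  1.99]
   tq [-0.383  1.113  0.133]
plate [0.0709 0.0137 0.0012] 1253 min [ 17.  -12.8   1.6] max [38.9 13.   5.3] 0.1
block [ 0.0062  0.0248 -0.0173] 1257 min [-13.   -7.  -18.6] max [ 13.    7.  -15.9] 0.6
back [-0.3851  0.1407 -0.0102] 313 min [-51.6  -7.5   1.2] max [-29.3   8.    9.8] 87.9
```

View pics/w9c.png

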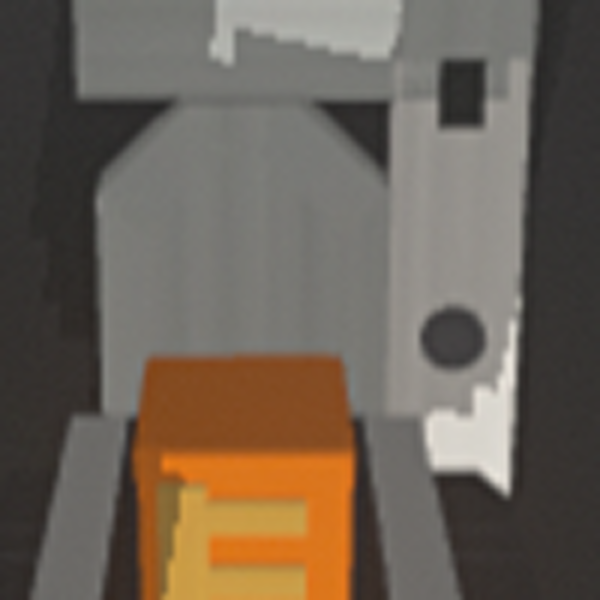

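The slide sits against the stop, at crop v≈100, and the edge, at u≈388, with parallel sides. I'll ease to a light push, then open the fingers slightly.

{"fn": "step_arm", "kwargs": {
  "plan": "0.01 0.015 0 -0.05 0 0; 0.01 0.015 0 0 0 0"
}}

```text
time_s: 13.98
tool_pos: [0.5656, -0.115, 0.0531]
ee_rot: [-1.964, -2.448, 0.004]
ft_force: [-4.8, -3.0, 1.9]
grip_width: 0.0175
```

```bash
python3 - <<'E'
from h import *
s=sst()
E
```

```text
t 13.97 pos [ 0.5656 -0.115   0.0531] yaw 12.53 tilt [-0.0039 -0.    ] F [-4.78 -3.01  1.87] w 0.0175
   tq [-0.576  0.956  0.176]
   SLIDE seat mm [0.5  5.34 0.04] Fseat [-5.32 -1.9   1.87]
   tq [-0.576  0.956  0.176]
```

{"fn": "step_arm", "kwargs": {
  "plan": "0 0 0 0 0 0; 0 0 0 0 0 0; 0 0 0 0 0 0",
  "fingers": 0.4
}}

```text
time_s: 14.35
tool_pos: [0.5678, -0.1146, 0.0536]
ee_rot: [-1.965, -2.451, -0.002]
ft_force: [-0.2, -0.1, -0.1]
grip_width: 0.0258
```

```bash
python3 - <<'E'
from h import *
import pickle
s=sst()
f=r.grab_frame('wrist');save(f,'w10')
a=cv2.resize(f['pixels'][170:360,215:345],None,fx=4,fy=3.1,interpolation=cv2.INTER_CUBIC);cv2.imwrite('pics/w10c.png',a)
E
```

```text
t 14.35 pos [ 0.5678 -0.1146  0.0536] yaw 12.55 tilt [0.0003 0.0011] F [-0.19 -0.08 -0.14] w 0.0258
   tq [-0.04  -0.015 -0.001]
   SLIDE seat mm [2.77 5.32 0.53] Fseat [-0.2  -0.04 -0.14]
   tq [-0.04  -0.015 -0.001]
```

View pics/w10c.png

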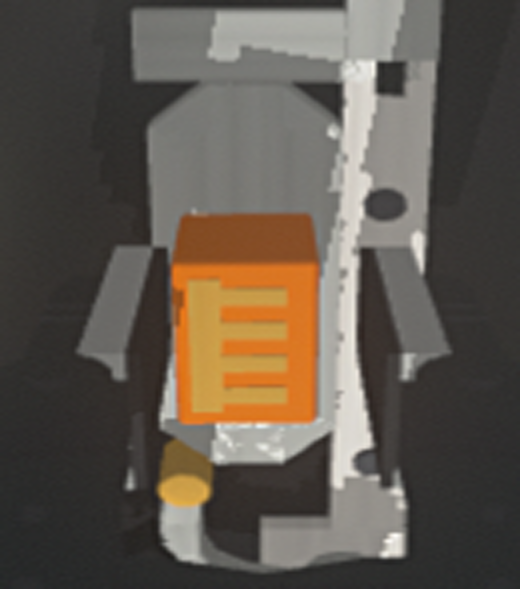

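Released cleanly, with near-zero force, and the roller bears on the chamfer. I'll open a little more, rise straight up and look.

{"fn": "step_arm", "kwargs": {
  "plan": "0 -0.2 0 0 0 0; 0 0 -0.5 0 0 0; 0 0 -2.5 0 0 0; 0 0 -4 0 0 0; -1 0 -4 0 0 0",
  "fingers": 0.1
}}

```text
time_s: 15.02
tool_pos: [0.5657, -0.1238, 0.1645]
ee_rot: [-1.961, -2.447, 0.001]
ft_force: [0.6, -0.4, 0.2]
grip_width: 0.0382
```

{"fn": "step_arm", "kwargs": {
  "plan": "-3 0 -0.5 0 0 0; -2 0 0 0 0 0; 0 0 0 0 0 0; 0 0 0 0 0 0"
}}

```text
time_s: 15.52
tool_pos: [0.5783, -0.1745, 0.1729]
ee_rot: [-1.964, -2.45, -0.002]
ft_force: [0.3, -0.5, 0.7]
grip_width: 0.0389
```

```bash
python3 - <<'E'
from h import *
import pickle
s=sst()
f=r.grab_frame('wrist');save(f,'w11');pickle.dump((s,f),open('f11.pkl','wb'))
E
```

```text
t 15.53 pos [ 0.5783 -0.1745  0.1729] yaw 12.57 tilt [-0.0004  0.0022] F [ 0.25 -0.48  0.69] w 0.0389
   tq [-0.017 -0.044 -0.05 ]
   SLIDE seat mm [-6.0000e-02 -5.5420e+01  1.1977e+02] Fseat [ 0.14 -0.52  0.69]
   tq [-0.017 -0.044 -0.05 ]
```

View pics/w11.png

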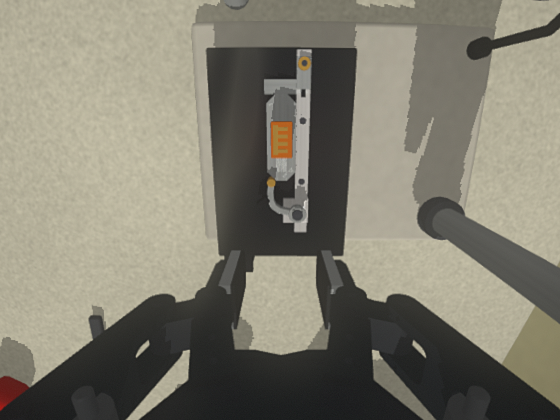

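```bash
python3 - <<'E'
from h import *
import pickle
s,f=pickle.load(open('f11.pkl','rb'))
a=cv2.resize(f['pixels'][70:220,230:340],None,fx=5.5,fy=4,interpolation=cv2.INTER_CUBIC)
a=cv2.resize(f['pixels'][70:220,230:340],None,fx=4,fy=4,interpolation=cv2.INTER_CUBIC);cv2.imwrite('pics/w11c.png',a)
uv,P,ok=cloud(f,s,(255,75,325,215))
X=(P[:,:2]@xh-U0)*1000;Y=(P[:,:2]@yh-V0)*1000;Z=(P[:,2]-.044)*1000
print('stage z',np.median(Z[(abs(Z)<2)]))
hs=cv2.cvtColor(f['pixels'],cv2.COLOR_BGR2HSV)[uv[:,1],uv[:,0]]
m=(Z>4.8)&(Z<7.5)&(X<14)&(X>-15)&(Y>-36)&(Y<46)
m2=m&~((X<-2)&(Y<-30))
q=np.c_[X,Y][m2].astype(np.float32);print('plate',m2.sum(),cv2.minAreaRect(q),q.min(0),q.max(0))
A=np.c_[X[m2],Y[m2],np.ones(m2.sum())];print('plane',np.linalg.lstsq(A,Z[m2],rcond=None)[0])
m=(Z>24)&(Z<28);q=np.c_[X,Y][m].astype(np.float32);print('block',m.sum(),cv2.minAreaRect(q),np.median(Z[m]))
# right side of plate: max X per Y bin ; left side; edge left: min X of Z 2.8-4.2
for y in range(-22,34,8):
    b=(Y>y)&(Y<y+8);e=b&(Z>2.6)&(Z<4.4)&(X>8)&(X<26)
    p=b&m2
    print(y,'plate X',np.round(np.percentile(X[p],[1,99]),1),'edge',np.round(np.percentile(X[e],[2,98]),1) if e.sum()>5 else None)
e=(Z>2.6)&(Z<4.4)&(X<8)&(X>-16)&(Y>36);print('stop Y',np.percentile(Y[e],[2,98]))
p=m2&(abs(X)<4);print('plate Y',np.percentile(Y[p],[1,99]))
E
```

```text
stage z 0.25069342032522923
plate 1439 ((0.3232421875, 6.330291748046875), (26.76968002319336, 77.95882415771484), 0.381232351064682) [-13.166209 -32.62068 ] [13.857157 45.36393 ]
plane [-4.04469203e-03 -3.82387345e-03  6.32075081e+00]
block 789 ((0.4149808883666992, 5.242764472961426), (30.358713150024414, 17.51357650756836), 89.68421173095703) 26.485301638572338
-22 plate X [-12.8  12.9] edge [14.  24.5]
-14 plate X [-12.7  12.8] edge [13.8 24.9]
-6 plate X [-12.6  13. ] edge [13.7 24.7]
2 plate X [-12.5  13.5] edge [13.5 24.5]
10 plate X [-12.4  12.5] edge [13.5 25. ]
18 plate X [-13.1  12.4] edge [13.3 25. ]
26 plate X [-13.1  12.2] edge [13.2 24.8]
stop Y [43.05567433 55.27059538]
plate Y [-32.44455816  42.78063069]
```

View pics/w11c.png

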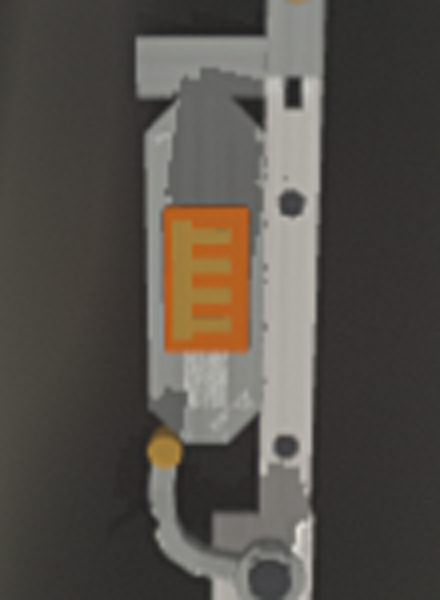

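The slide lies flat and parallel to the edge, with the roller bearing on it. I'll take one closer look straight down the slide/edge seam.

{"fn": "step_arm", "kwargs": {
  "plan": "-1 1.3 2 0 0 0; 0 0 2.5 0 0 0; 0 0 2 0 0 0; 0 0 0 0 0 0"
}}

```text
time_s: 16.08
tool_pos: [0.5924, -0.1779, 0.105]
ee_rot: [-1.958, -2.45, -0.002]
ft_force: [-0.2, 0.4, 1.0]
grip_width: 0.0386
```

```bash
python3 - <<'E'
from h import *
import pickle
s=sst()
f=r.grab_frame('wrist');save(f,'w12');pickle.dump((s,f),open('f12.pkl','wb'))
h=proj(f,np.array([list((U0+.013)*xh+(V0+.006)*yh)+[.05]]),s)[0].astype(int);print(h)
a=cv2.resize(f['pixels'][h[1]-65:h[1]+65,h[0]-50:h[0]+40],None,fx=6,fy=4.5,interpolation=cv2.INTER_CUBIC);cv2.imwrite('pics/w12c.png',a)
E
```

```text
t 16.07 pos [ 0.5924 -0.1779  0.105 ] yaw 12.74 tilt [-0.0029  0.0039] F [-0.15  0.42  1.01] w 0.0386
   tq [ 0.044 -0.014 -0.006]
   SLIDE seat mm [ 12.94 -61.89  51.87] Fseat [-0.06  0.44  1.01]
   tq [ 0.044 -0.014 -0.006]
[281 133]
```

View pics/w12c.png

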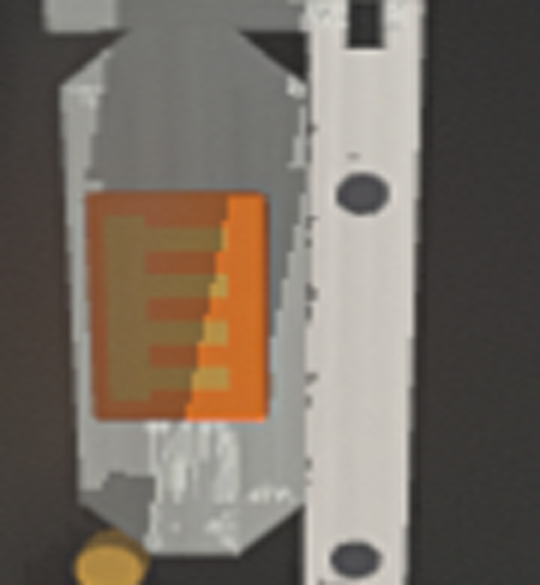

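Looking straight down the seam, there is no gap to the edge (crop u≈307) or to the stop (v≈30), and the roller is on the chamfer. I'll back away and do a last overall check.

{"fn": "step_arm", "kwargs": {
  "plan": "0 0 -3 0 0 0; 0 -1 -4 0 0 0; 0 -3 -2 0 0 0; 0 -3 0 0 0 0; 0 0 0 0 0 0"
}}

```text
time_s: 16.75
tool_pos: [0.5248, -0.1934, 0.2042]
ee_rot: [1.957, 2.455, 0.004]
ft_force: [-0.4, 0.1, 0.1]
grip_width: 0.0384
```

```bash
python3 - <<'E'
from h import *
s=sst()
f=r.grab_frame('top');save(f,'top2')
a=cv2.resize(f['pixels'][170:300,110:390],None,fx=2.8,fy=2.8,interpolation=cv2.INTER_CUBIC);cv2.imwrite('pics/top2c.png',a)
E
```

```text
t 16.75 pos [ 0.5248 -0.1934  0.2042] yaw 12.88 tilt [0.0037 0.0007] F [-0.36  0.12  0.09] w 0.0384
   tq [-0.014  0.01  -0.002]
   SLIDE seat mm [-56.42 -62.19 151.06] Fseat [-0.32  0.2   0.09]
   tq [-0.014  0.01  -0.002]
```

View pics/top2c.png

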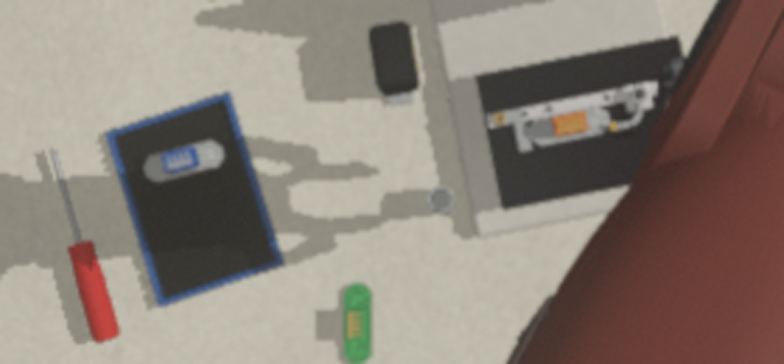

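The amber slide is in the holder. The blue slide, driver, tape, socket and green look-alike look as they did before. Handing in.

```bash
python3 -c "
from plant import r
print(r.finish_job())"
```

```text
the job is handed in; nothing more can be done
None
```

The amber slide is loaded in the holder, against the end stop and the long edge, with the sprung arm holding it. I handed the job in at about 16.8 s of the 48 s allowed.

**What I did:** I took the slide from the tray by its resin block. At about 6 mm above the stage I used its clipped corner to push the arm back, feeling 3.3 to 4.6 N. I then lowered it flat, slid it to the stop and then to the edge, and opened the fingers while still pushing lightly towards home.

**Last checks:**
- **Stop:** it stalled at y ≈ +5.3 mm. The cameras put the stop face at +43.3 to +43.5 mm, which agrees.
- **Edge:** it held at x ≈ +0.5 mm under about 4 to 5 N, after friction had held it short and I eased the other loads. The close-up straight down the seam showed no gap.
- **Seating:** the slide lies flat (slope about 0.004) and parallel to the edge, with the roller on its chamfer. Forces on the gripper were near zero after release.
- **Everything else:** the blue slide, driver, tape, socket and green look-alike appear unmoved. The robot hid the right of the last top view and I had cropped it, so I did not recheck the pink look-alike, oil, pliers or bowl. The robot never went near those.

**What was off:**
- **Harder press than intended:** while feeling for the stage, one 1 mm step pressed the slide down with about 21 N for one row (1/8 s). I relaxed it at once. I estimate the stop and edge each saw under 10 N.
- **Small disagreement:** the depth image suggested a gap of 0.5 to 1 mm at the edge. That is within its error, and neither the feel nor the close-up supported it.

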